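# Push the clevis pin home and press its spring clip into the groove

### The job

The clevis pin of the fork joint in the bench vice is only started: push it home until its head is up against the fork, so that its groove comes clear on the other side. Then take the red-backed spring clip from the rail, set it over the groove and press it down until it snaps fully home around the pin, without ramming it. Leave the other things on the bench where they lie, and let go.

Things in the scene. Friction and masses are not known exactly. Their poses are not given: they have to be found in the camera images.
- vice: Blue bench vice, fixed; origin under its base on the bench. z up, y along the jaws, x across them, away from its handle. Jaws 125 mm long (y), tops 145 mm high. Spindle and handle at x -180 to -225 mm, 130 mm high at most. The vice may stand anywhere and is turned a little.
- vice_jaw (a point): Point 210 mm above the vice's origin, its axes; the fork's hole axis runs through it along y. The steel fork stands in the jaws: two round-topped ears of 35 mm radius about that axis, 18 mm thick, 76 mm over both, an eye (fixed) between them, its 34 mm rod running out to x +158. Clamped by eye: the fork's middle lies at y -20 to +20 mm, not measured.
- pin_head (a point): Centre of the outer face of the loose brass pin's head; y along the pin, from shank to head, same way as the vice's y (x, z turn if it rolls). Head 46 mm wide, 9 thick; shank 35 mm wide, 102 long. 0.7 kg, slides at about 3 N, lies level, 1 mm under the hole axis. Head starts 26 to 38 mm off the +y ear; home when its underside stops on it.
- pin_groove (a point): Centre of the pin's groove, on its axis, 91 mm from pin_head towards the nose. Groove 9 mm wide (y), 25 mm diameter at its bottom, 35 mm lands either side, the outer one 15 mm long. Hidden in the fork at the start; with the pin home its near edge is 1.5 mm clear of the -y ear's face.
- clip_eye (a point): Centre of the spring clip's round opening, where the pin's axis comes when home. z to its back, y along the bar it hangs on. 7 mm round wire, opening 25.6 mm, mouth 18 mm, tips at z -22; jaws spring apart. Set on the groove it rests with this point 21 mm above the pin's axis and balances; 10 to 18 N presses it on, then it gives way and stops hard. Over 60 N is ramming.
- clip_back (a point): Centre of the clip's red back, 31 mm from clip_eye along z (same axes). Stiff block 56 mm wide (x), 8 mm thick (y), 22 mm high (z): grip it across x from above; its flat top takes a press from closed fingers. Clip 62 mm high in all, 0.1 kg. With the clip home, fingers beside the block must stay above its lower edge to clear the fork's ear.
- rail: Grey rail stand, fixed to the bench, origin under its centre: base 90 x 170 x 8 mm, two posts at y -72 and +72 mm, between them an aluminium bar along its y, 12 mm wide, top at 78 mm. The clip hangs on the +y half; two steel washers and a brass collar (48 mm) hang at y -60 to -31 mm. It may stand left or right; the blue tray stands in the other place.
- oiler: bystander: yellow oil bottle with red cap, 60 mm diameter, 150 mm high, origin under its centre
- hammer: bystander: hammer, 280 mm long, lying; origin under its middle
- wrench: bystander: wrench, 200 mm long, lying; origin under its middle
- hacksaw: bystander: hacksaw lying flat, 350 x 110 mm, black frame, orange blade, teal handle
- tube_a: bystander: cut steel tube, 22 mm diameter, 90 mm long, lying behind the vice
- tube_b: bystander: cut steel tube, 18 mm diameter, 110 mm long, lying behind the vice
- tray_tube: bystander: cut steel tube, 22 mm diameter, 95 mm long, in the blue tray (130 x 180 x 45 mm)
Not all that is in view belongs to the job. There is more than one size of the part that bears clip_eye; the job needs the smallest. Leave any brown look-alike of the part that bears pin_head alone.

How it is judged:
At the end, for the whole second after the job is handed in: Clip home in the pin's groove: its centre within 2.5 mm of the pin's axis across and in height (4 mm in all), square within 0.2 rad. Pin through fork and eye: within 4 mm and 0.08 rad of the hole axis, groove clear of the fork, so head home within 4 mm. Both at rest (distance between clip_eye and pin_groove below 0.004 m and x of clip_eye in the frame of pin_groove between -0.0025 and 0.0025 m and z of clip_eye in the frame of pin_groove between -0.0025 and 0.0025 m and angle between the y axis of clip_eye and the y axis of pin_groove, either way round below 0.2 rad and x of pin_groove in the frame of vice_jaw between -0.004 and 0.004 m and z of pin_groove in the frame of vice_jaw between -0.004 and 0.004 m and y of pin_groove in the frame of vice_jaw between -0.068 and -0.018 m and angle between the y axis of pin_groove and the y axis of vice_jaw, either way round below 0.08 rad and linear speed of each of clip, pin below 0.02 m/s); the robot touches nothing.
It fails at once if the clip is rammed: more than 60 N between clip and pin (contact force between clip and pin above 60 N).
It fails at once if another loose thing on the bench (oil bottle, hammer, wrench, hacksaw, a tube) is moved more than 40 mm (distance of any of oiler, hammer, wrench, hacksaw, tube_a, tube_b, tray_tube from where it was at the start of the episode above 0.04 m).
It also fails if it takes over 56 s, if anything falls off the work surface, if the arm or the gripper's body presses on something with over 40 N, if the wrist force passes 120 N, or if a joint passes its speed limit or range.

### The arm

A 7-joint arm with a two-finger parallel gripper is mounted at the origin on the work surface. World frame = base frame: x ahead of the robot, y to its left, z up, the work surface at z = 0. Lengths are in m, angles in rad, forces in N, time in s.
With the tool pointing down it reaches from about 0.425 to 0.925 m from the base axis. Payload 6.8 kg.
Tool frame: the origin (TCP) lies at the centre of the arm's flange, where the gripper is bolted on; the fingertips stand 173 mm ahead of it and the grasp point (between the pads) lies 155 mm ahead of it (r.hold_point_z is the distance from the TCP to the grasp point, in m); z points along the fingers, x is the direction in which the jaws open and shut, and the axes are right-handed (so a half turn about z gives the same grasp; the last joint's range is limited). The gripper opens to 85 mm and grips with 20 to 120 N. Pads are 22 mm wide; open, the fingers measure 114 mm over their backs; the gripper's body (76 mm by 85 mm) begins 54 mm behind the grasp point. The pads swing forward as they close: fully open they stand 13 mm farther back than shut.
Start: joints at [1.041, 0.477, 0.022, 1.555, -0.011, 1.109, -0.083], TCP at [0.276, -0.616, 0.405] pointing down, gripper open.
Joint ranges: [-2.96, 2.96], [-0.34, 2.1], [-1.41, 1.46], [0.24, 2.44], [-1.37, 4.51], [0.17, 1.92], [-2.96, 2.96]. Speed limits (rad/s): [2.39, 2.39, 3.14, 3.14, 3.14, 3.14, 3.14].

### API

Orientations are given as a rotation vector (axis times angle).
In Python, from bench import r gives the robot as it stands.
- The arm moves only by the tool apply_moves, never from a script. Its arguments are lists of equal length, an entry for each row: "dp": the shift along the tool's x, y, z scaled (see below), a list of three; "twist": the turn, a rotation vector about the tool's x, y, z scaled (see below), a list of three; "jaw": the closure in counts, from 0 (fully open) to 255 (shut). In form: {"dp": [[x, y, z], ...], "twist": [[rx, ry, rz], ...], "jaw": [jaw, ...]}. A call has 1 to 20 rows; each row shifts and turns the pose as measured when the row begins, along the tool's axes as they then stand; what a row does not reach is not made up. The controller multiplies each number of a shift by 12 cm and each number of a turn by 120 degrees. A row lasts 1/10 s, in which the tool goes at most 50 mm and 8.59 degrees, less where a joint would pass 70% of its speed; a pose out of reach is approached as far as the arm can. A call with a number of a shift or a turn outside -1 to 1 is refused whole. A call with a gripper value outside its range is refused whole. The fingers move at their own pace and stop on an object; "grip_force" is the grip in N (left out, the last holds). Time passes only in rows, so rows that do not move let the fingers close. It gives the time, the measured TCP pose, the force and the opening at its end, in the units of the state.
- r.get_obs(): the state, without advancing time (a new reading comes with each control period).
- r.grab_frame(name): name is "scene" or "top" or "wrist"; returns a dict with "color" (384x512x3 uint8, red, green, blue), "z_map" (384x512 float32, m along the optical axis (not along the pixel's ray), 0 where there is no reading), "intrinsics" (3x3 intrinsics, pixels), "R" (3x3) and "t" (3): a world point X has camera coordinates R X + t; the wrist camera has in their place "hand_eye" (4x4, takes a point from camera to tool coordinates, whose origin is the TCP and whose axes are the tool frame's). Camera axes: x right, y down, z forward; pixel columns grow to the right and rows downward; lengths in m; the calibration is good to about 2 mm. A picture is of the moment at which its call begins: read the wrist's pose just before it.
- r.hand_in(): hands the job in, once; it reports no verdict.
The state is a dict: "clock": time; "joints": joint angles; "qvel": joint speeds; "tau": joint torques, N m; "tcp_pos": TCP position; "orientation": TCP orientation; "contact_force": force on the tool from outside, world axes, zero at the start; "moment": the same for the moment, N m; "grip_width": finger opening in m.
Only numpy, scipy, OpenCV 4.12 (cv2) and the standard library are available. Lean on these libraries where they do the work, as an engineer would, in place of code of your own. Each camera call takes 0.05 s, during which the arm holds its last target.

## Working session

There is one attempt and no reset: what is moved stays moved. The work goes in short steps, Python scripts to look and compute and a tool call to move; the robot and the scene stay as the last step left them, time stands still between calls to the robot, and variables do not carry over. Pictures are saved under pics/ and viewed, and the job is handed in when it is done.

Besides the shell and the picture viewer there is one more tool, called after "Call:" by a JSON object that holds its "name" and its "arguments". apply_moves: Moves the arm, as the interface text tells. Shifts and turns lie within -1 to 1; 1 stands for 12 cm of shift or 120 degrees of turn. Its arguments: {"type":"object","properties":{"dp":{"type":"array"},"twist":{"type":"array"},"jaw":{"type":"array"},"grip_force":{"type":"number"}},"required":["dp","twist","jaw"]}

```bash
ls; mkdir -p pics; python3 - <<'E'
from bench import r
import cv2,pickle
print(r.get_obs())
for n in ["scene","top","wrist"]:
    f=r.grab_frame(n); pickle.dump(f,open(f'pics/{n}0.pkl','wb'))
    cv2.imwrite(f'pics/{n}0.png',cv2.resize(f['color'][:,:,::-1],(800,600)))
    print(n,f['intrinsics'],f.get('R'),f.get('t'),f.get('hand_eye'))
E
```

```text
pics
{'clock': 0.0, 'joints': array([ 1.04093077,  0.47780863,  0.02233296,  1.55647491, -0.01153809,
        1.10925623, -0.08308006]), 'qvel': array([ 0.00064333,  0.00301654, -0.00014756,  0.00081304, -0.00033668,
       -0.00082992, -0.00024594]), 'tau': array([ 9.62567938e-04, -5.96445358e+01,  1.60801359e+00, -2.81191564e+01,
        1.23517096e-02,  9.41959064e-03,  1.83351702e-06]), 'tcp_pos': array([ 0.27622814, -0.61558759,  0.40370964]), 'orientation': array([-2.63649361e+00,  1.70669737e+00,  2.47935326e-03]), 'contact_force': array([-0.20387768,  0.36312129,  0.06979656]), 'moment': array([-0.01925947, -0.03020432, -0.01127092]), 'grip_width': 0.08520027135893465}
scene [[448.93662568   0.         251.27623702]
 [  0.         448.93662568 190.9282388 ]
 [  0.           0.           1.        ]] [[-0.06069097  0.9981336   0.0067764 ]
 [ 0.7488454   0.05001973 -0.66085444]
 [-0.65995997 -0.03503343 -0.75048351]] [ 0.0515271  -0.3029429   1.70299422] None
top [[440.96480001   0.         253.97828857]
 [  0.         440.96480001 193.47562944]
 [  0.           0.           1.        ]] [[-0.02541676 -0.99966947  0.00386479]
 [-0.98273114  0.02427691 -0.18343974]
 [ 0.18328528 -0.00846049 -0.98302336]] [0.00733301 0.53058858 1.44226671] None
wrist [[275.99514766   0.         255.71431204]
 [  0.         275.99514766 196.77561157]
 [  0.           0.           1.        ]] None None [[ 9.99999398e-01  1.21135067e-04 -1.09022172e-03  5.09756259e-04]
 [ 2.42706168e-04  9.44816543e-01  3.27599820e-01 -8.43086878e-02]
 [ 1.06974334e-03 -3.27599887e-01  9.44815945e-01  3.15162681e-02]
 [ 0.00000000e+00  0.00000000e+00  0.00000000e+00  1.00000000e+00]]
```

View pics/scene0.png

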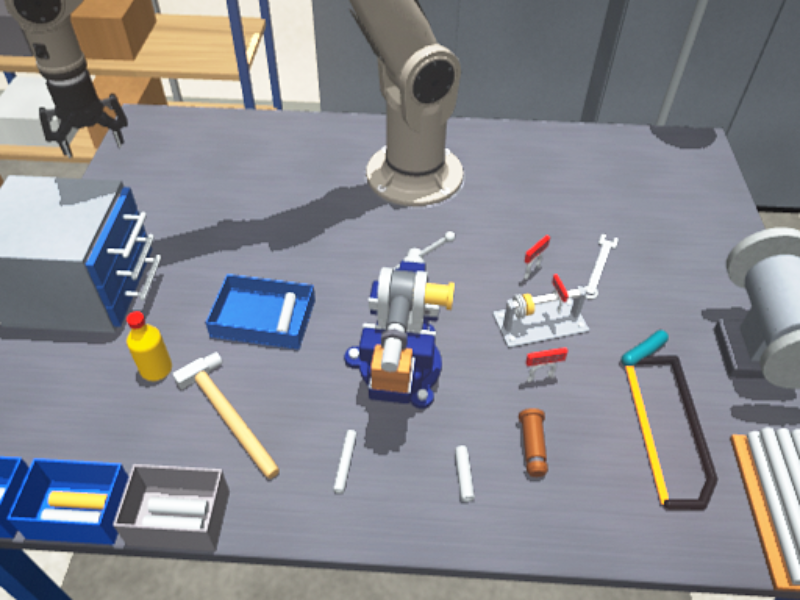

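View pics/top0.png

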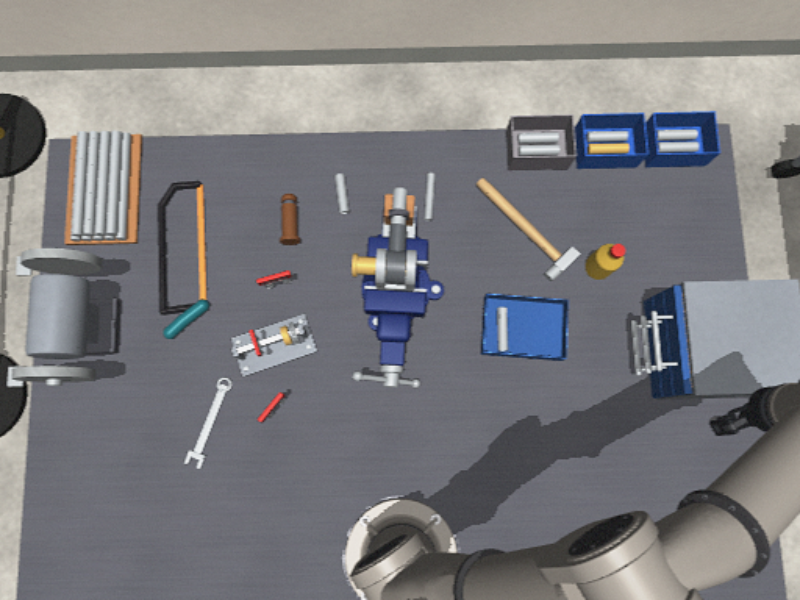

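The three red-backed clips (scene pixels, 800x600) are at (538,248) on the bench, (560,288) on the rail and (547,356) on the bench. The brass pin in the vice is at (440,295), and its brown look-alike is at (534,440). I'll look closer and measure.

```bash
cat > h.py <<'E'
import numpy as np,cv2,pickle
def world(f,u,v,Z=None):
    K=f['intrinsics'];R=f['R'];t=f['t'];d=R.T@np.linalg.inv(K)@np.array([u,v,1.]);c=-R.T@t
    if Z is None: return c+d*f['z_map'][int(round(v)),int(round(u))]
    return c+d*(Z-c[2])/d[2]
def cloud(f):
    K=f['intrinsics'];z=f['z_map'];h,w=z.shape;u,v=np.meshgrid(np.arange(w),np.arange(h))
    p=np.stack([(u-K[0,2])/K[0,0]*z,(v-K[1,2])/K[1,1]*z,z],-1)
    return (p-f['t'])@f['R']
def cloudw(f,o):
    from scipy.spatial.transform import Rotation as Ro
    K=f['intrinsics'];z=f['z_map'];h,w=z.shape;u,v=np.meshgrid(np.arange(w),np.arange(h))
    p=np.stack([(u-K[0,2])/K[0,0]*z,(v-K[1,2])/K[1,1]*z,z],-1)
    H=f['hand_eye'];p=p@H[:3,:3].T+H[:3,3]
    return p@Ro.from_rotvec(o['orientation']).as_matrix().T+o['tcp_pos']
E
python3 - <<'E'
from h import *
for n in ['scene','top']:
    f=pickle.load(open(f'pics/{n}0.pkl','rb'));P=cloud(f);c=f['color'].astype(int)
    red=(c[...,0]>150)&(c[...,1]<60)&(c[...,2]<60)&(f['z_map']>0)
    k,l,s,ct=cv2.connectedComponentsWithStats(red.astype(np.uint8))
    for i in range(1,k):
        if s[i,4]>15:
            q=P[l==i]; uv=np.argwhere(l==i)
            m=np.median(q,0); d=q[:,:2]-q[:,:2].mean(0); w,V=np.linalg.eigh(d.T@d); pr=d@V[:,1]
            print(n,'red',ct[i].round(1),s[i],m.round(3),'len',np.ptp(pr).round(3),'dir',V[:,1].round(2),'z',np.percentile(q[:,2],[2,98]).round(3))
    yel=(c[...,0]>170)&(c[...,1]>110)&(c[...,2]<110)&(f['z_map']>0)
    k,l,s,ct=cv2.connectedComponentsWithStats(yel.astype(np.uint8))
    for i in range(1,k):
        if s[i,4]>25:
            q=P[l==i];print(n,'yel',ct[i].round(1),s[i],q.min(0).round(3),q.max(0).round(3))
f=pickle.load(open('pics/scene0.pkl','rb'))
a=f['color'][140:300,215:400,::-1];cv2.imwrite('pics/crop_s.png',cv2.resize(a,None,fx=4,fy=3.7,interpolation=cv2.INTER_CUBIC))
f=pickle.load(open('pics/top0.pkl','rb'))
a=f['color'][100:280,140:300,::-1];cv2.imwrite('pics/crop_t.png',cv2.resize(a,None,fx=3.3,fy=3.3,interpolation=cv2.INTER_CUBIC))
E
```

```text
scene red [342.2 159.2] [336 152  15  16  56] [0.326 0.254 0.082] len 0.066 dir [-0.75  0.66] z [0.06  0.088]
scene red [358.5 183.6] [354 176   9  17  30] [0.45  0.29  0.107] len 0.056 dir [-0.95 -0.32] z [0.094 0.111]
scene red [ 86.1 204.3] [ 81 200  11  10  78] [ 0.614 -0.458  0.15 ] len 0.157 dir [-0.78 -0.62] z [0.076 0.154]
scene red [356.3 226.4] [348 224  14   6  22] [0.586 0.279 0.08 ] len 0.04 dir [-0.28  0.96] z [0.062 0.084]
scene yel [65.2  5.1] [ 46   0  39  12 358] [-0.939 -1.173 -0.061] [-0.803 -0.994 -0.04 ]
scene yel [80.1 54.5] [ 60  46  56  21 547] [-1.023 -1.257 -0.402] [ 0.258 -0.556  0.35 ]
scene yel [137.6  48.2] [122  47  30   4  64] [-0.766 -0.781 -0.231] [-0.73  -0.628 -0.199]
scene yel [280.5 190.9] [272 186  17  11 102] [0.584 0.035 0.205] [0.6   0.078 0.229]
scene yel [338.2 195.3] [335 189   7  11  30] [0.457 0.224 0.069] [0.485 0.243 0.088]
scene yel [ 93.  224.5] [ 81 208  24  35 553] [ 0.519 -0.535  0.001] [ 0.642 -0.43   0.134]
scene yel [259.4 230. ] [254 224  10  15  51] [ 0.684 -0.002  0.19 ] [0.728 0.018 0.208]
scene yel [413.8 277.8] [400 234 
[... 488 characters left out ...]
]
top yel [388.1  92.1] [377  92  25   3  27] [ 0.886 -0.54   0.025] [ 0.895 -0.456  0.038]
top yel [388.3  96.3] [377  95  25   3  41] [ 0.872 -0.543  0.019] [ 0.881 -0.454  0.033]
top yel [128.4 155.2] [126 118   6  74 301] [ 0.557  0.42  -0.007] [0.826 0.446 0.019]
top yel [248.  129.9] [246 124   5  14  50] [0.674 0.002 0.186] [0.725 0.016 0.222]
top yel [262.1 130. ] [260 125   5  14  54] [ 0.677 -0.042  0.192] [ 0.722 -0.028  0.203]
top yel [388.8 165.8] [382 157  17  16 146] [ 0.581 -0.486  0.09 ] [ 0.633 -0.432  0.124]
top yel [232.2 165.2] [226 163  14   5  31] [0.579 0.038 0.218] [0.593 0.077 0.232]
top yel [231.9 172.9] [225 171  15   5  42] [0.557 0.039 0.213] [0.568 0.081 0.228]
```

```bash
sleep 1
```

```text
(no output)
```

View pics/crop_s.png

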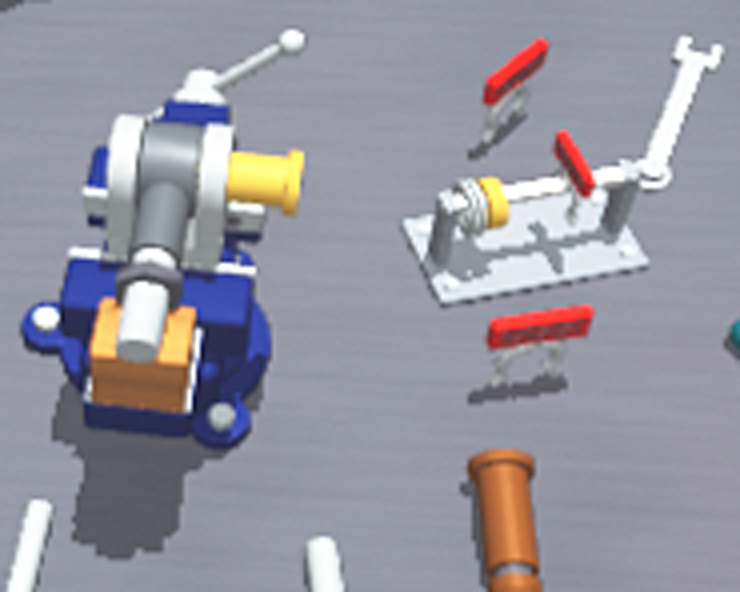

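View pics/crop_t.png

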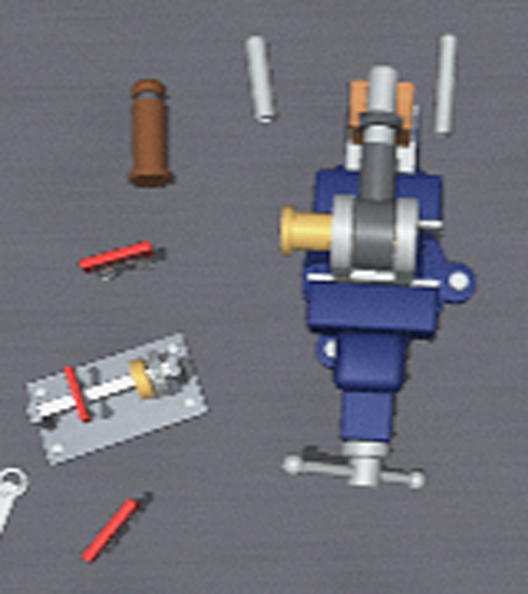

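```bash
python3 - <<'E'
from h import *
f=pickle.load(open('pics/top0.pkl','rb'));P=cloud(f);c=f['color'].astype(int)
g=pickle.load(open('pics/scene0.pkl','rb'));Q=cloud(g)
for n,f,P in (('top',f,P),('scene',g,Q)):
    m=(f['z_map']>0)&(P[...,2]>0.2)&(P[...,2]<0.26)&(P[...,0]>.5)&(P[...,0]<.66)&(abs(P[...,1])<.12)
    q=P[m]; print(n,m.sum(),q.min(0).round(3),q.max(0).round(3))
    for y in np.arange(-.06,.1,.005):
        s=q[(q[:,1]>y)&(q[:,1]<y+.005)]
        if len(s): print(round(y+.0025,4),len(s),s[:,2].max().round(4),'x',s[:,0].min().round(3),s[:,0].max().round(3), 'xtop',s[s[:,2]>s[:,2].max()-.004][:,0].mean().round(4))
E
```

```text
top 950 [ 0.533 -0.04   0.201] [0.659 0.082 0.251]
-0.0425 1 0.2258 x 0.6 0.6 xtop 0.5996
-0.0375 35 0.2483 x 0.535 0.6 xtop 0.5684
-0.0325 30 0.2509 x 0.535 0.598 xtop 0.5748
-0.0275 41 0.2501 x 0.533 0.6 xtop 0.5674
-0.0225 62 0.2475 x 0.534 0.659 xtop 0.5724
-0.0175 59 0.2477 x 0.538 0.659 xtop 0.5689
-0.0125 68 0.2466 x 0.538 0.657 xtop 0.5685
-0.0075 68 0.248 x 0.538 0.659 xtop 0.5703
-0.0025 65 0.2452 x 0.539 0.656 xtop 0.5722
0.0025 65 0.2467 x 0.539 0.659 xtop 0.5704
0.0075 58 0.2464 x 0.538 0.653 xtop 0.5686
0.0125 48 0.2484 x 0.54 0.636 xtop 0.5662
0.0175 31 0.2443 x 0.54 0.604 xtop 0.573
0.0225 45 0.2468 x 0.538 0.604 xtop 0.5704
0.0275 41 0.2476 x 0.539 0.603 xtop 0.5735
0.0325 31 0.2489 x 0.54 0.603 xtop 0.5773
0.0375 27 0.2448 x 0.54 0.589 xtop 0.5666
0.0425 18 0.2297 x 0.559 0.588 xtop 0.572
0.0475 15 0.229 x 0.558 0.591 xtop 0.5764
0.0525 24 0.231 x 0.559 0.592 xtop 0.5745
0.0575 20 0.231 x 0.559 0.592 xtop 0.5715
0.0625 16 0.2276 x 0.559 0.592 xtop 0.5735
0.0675 24 0.2303 x 0.559 0.593 xtop 0.5757
0.0725 26 0.2322 x 0.561 0.598 xtop 0.5758
0.0775 18 0.2353 x 0.555 0.
[... 519 characters left out ...]
7 x 0.551 0.66 xtop 0.5728
0.0075 78 0.2451 x 0.547 0.656 xtop 0.5727
0.0125 50 0.2458 x 0.55 0.617 xtop 0.574
0.0175 49 0.247 x 0.548 0.609 xtop 0.5806
0.0225 53 0.2477 x 0.55 0.61 xtop 0.5738
0.0275 53 0.2484 x 0.55 0.61 xtop 0.5739
0.0325 47 0.2492 x 0.556 0.61 xtop 0.5751
0.0375 30 0.2404 x 0.549 0.592 xtop 0.5574
0.0425 27 0.2286 x 0.563 0.592 xtop 0.5763
0.0475 28 0.2287 x 0.566 0.594 xtop 0.577
0.0525 28 0.2293 x 0.564 0.593 xtop 0.5753
0.0575 26 0.2286 x 0.568 0.594 xtop 0.5776
0.0625 26 0.2299 x 0.568 0.594 xtop 0.5798
0.0675 26 0.2281 x 0.566 0.594 xtop 0.5787
0.0725 30 0.2328 x 0.566 0.6 xtop 0.5831
0.0775 33 0.2343 x 0.563 0.6 xtop 0.5778
0.0825 5 0.2337 x 0.567 0.583 xtop 0.5793
```

```bash
cat > plan.py <<'E'
import sys,json,numpy as np
from scipy.spatial.transform import Rotation as Ro
def plan(o,target,yaw,n,step=.045,astep=.14,ease=2):
    # yaw = world yaw of tool x, tool down
    p=np.array(o['tcp_pos']);R=Ro.from_rotvec(o['orientation'])
    T=Ro.from_euler('z',yaw)*Ro.from_euler('x',np.pi)
    target=np.array(target);dps=[];tw=[]
    for i in range(n):
        d=target-p;L=np.linalg.norm(d);d=d*min(1,step/max(L,1e-9))
        rv=(R.inv()*T).as_rotvec();a=np.linalg.norm(rv);rv=rv*min(1,astep/max(a,1e-9))
        u=np.round(R.inv().apply(d)/.12,3);w=np.round(rv/np.radians(120),4)
        dps.append((u+0).tolist());tw.append((w+0).tolist())
        p=p+R.apply(u*.12);R=R*Ro.from_rotvec(w*np.radians(120))
    print('end',p.round(4),'yaw',np.arctan2(*R.as_matrix()[[1,0],[0,0]]).round(4))
    print('"dp":',json.dumps(dps));print('"twist":',json.dumps(tw))
def show(o):
    M=Ro.from_rotvec(o['orientation']).as_matrix()
    print('t',round(o['clock'],2),'tcp',np.round(o['tcp_pos'],4),'yaw',round(float(np.arctan2(M[1,0],M[0,0])),4),'zax',M[:,2].round(4),'F',np.round(o['contact_force'],1),'w',round(o['grip_width'],4),'q',np.round(o['joints'],2))
E
python3 - <<'E'
from bench import r
from plan import *
o=r.get_obs();show(o)
plan(o,[.45,-.33,.55],-.5,9)
E
```

```text
t 0.15 tcp [ 0.2763 -0.6156  0.404 ] yaw -1.149 zax [-7.0e-04  1.2e-03 -1.0e+00] F [ 0.3 -0.4 -0. ] w 0.0853 q [ 1.04  0.48  0.02  1.56 -0.01  1.11 -0.08]
end [ 0.45 -0.33  0.55] yaw -0.4999
"dp": [[-0.195, -0.283, -0.15], [-0.154, -0.308, -0.15], [-0.109, -0.326, -0.15], [-0.063, -0.338, -0.15], [-0.015, -0.343, -0.15], [0.016, -0.343, -0.15], [0.016, -0.343, -0.15], [0.017, -0.343, -0.15], [0.001, -0.037, -0.016]]
"twist": [[0.0, 0.0001, -0.0668], [0.0, 0.0001, -0.0668], [-0.0001, 0.0002, -0.0668], [-0.0001, 0.0001, -0.0668], [0.0, 0.0001, -0.0427], [0.0, 0.0, 0.0], [0.0, 0.0, 0.0], [0.0, 0.0, 0.0], [0.0, 0.0, 0.0]]
```

Call:
{"name": "apply_moves", "arguments": {"dp": [[0,0,-0.35],[0,0,-0.35],[-0.1,-0.33,-0.25],[-0.15,-0.33,-0.15],[-0.1,-0.35,-0.1],[-0.06,-0.35,0],[0,-0.35,0],[0,-0.35,0],[0,-0.35,0]], "twist": [[0,0,0],[0,0,0],[0,0,-0.065],[0,0,-0.065],[0,0,-0.065],[0,0,-0.065],[0,0,-0.065],[0,0,0],[0,0,0]], "jaw": [0,0,0,0,0,0,0,0,0]}}

```text
clock: 1.05
tcp_pos: [0.4385, -0.3676, 0.5491]
orientation: [-3.058, 0.706, 0.012]
contact_force: [0.8, -0.3, 0.8]
grip_width: 0.0856
```

```bash
python3 - <<'E'
from bench import r
from plan import *
o=r.get_obs();show(o)
plan(o,[.575,.03,.55],-.07,14)
E
```

```text
t 1.05 tcp [ 0.4385 -0.3676  0.5491] yaw -0.4538 zax [-0.0065  0.0046 -1.    ] F [ 0.8 -0.3  0.8] w 0.0856 q [ 0.77  0.22 -0.22  1.6   0.05  1.34  0.09]
end [0.5749 0.03   0.55  ] yaw -0.0699
"dp": [[-0.046, -0.372, 0.0], [0.006, -0.375, 0.0], [0.059, -0.37, -0.001], [0.097, -0.362, -0.001], [0.097, -0.362, -0.001], [0.097, -0.362, -0.001], [0.096, -0.362, -0.001], [0.097, -0.362, 0.0], [0.096, -0.362, -0.001], [0.033, -0.126, 0.0], [0.0, 0.0, 0.0], [0.0, 0.0, 0.0], [0.0, 0.0, 0.0], [0.0, 0.0, 0.0]]
"twist": [[-0.0005, 0.0013, -0.0668], [-0.0005, 0.0013, -0.0668], [-0.0003, 0.001, -0.0497], [0.0, 0.0, 0.0], [0.0, 0.0, 0.0], [0.0, 0.0, 0.0], [0.0, 0.0, 0.0], [0.0, 0.0, 0.0], [0.0, 0.0, 0.0], [0.0, 0.0, 0.0], [0.0, 0.0, 0.0], [0.0, 0.0, 0.0], [0.0, 0.0, 0.0], [0.0, 0.0, 0.0]]
```

Call:
{"name": "apply_moves", "arguments": {"dp": [[-0.05,-0.37,0],[0,-0.375,0],[0.06,-0.37,0],[0.1,-0.36,0],[0.1,-0.36,0],[0.1,-0.36,0],[0.1,-0.36,0],[0.1,-0.36,0],[0.1,-0.36,0],[0.03,-0.13,0],[0,0,0]], "twist": [[0,0.001,-0.065],[0,0.001,-0.065],[0,0,-0.05],[0,0,0],[0,0,0],[0,0,0],[0,0,0],[0,0,0],[0,0,0],[0,0,0],[0,0,0]], "jaw": [255,255,255,255,255,255,255,255,255,255,255]}}

```text
clock: 2.15
tcp_pos: [0.5758, 0.0539, 0.5479]
orientation: [-3.135, 0.081, 0.008]
contact_force: [0.6, -0.9, -0.4]
grip_width: 0.0002
```

```bash
cat > snap.py <<'E'
import sys
from bench import r
from plan import *
import cv2,pickle
def snap(n,tag):
    o=r.get_obs();f=r.grab_frame(n)
    pickle.dump((o,f),open(f'pics/{n}_{tag}.pkl','wb'));cv2.imwrite(f'pics/{n}_{tag}.png',cv2.resize(f['color'][:,:,::-1],(768,576),interpolation=cv2.INTER_CUBIC))
    return o,f
if __name__=='__main__':
    for n in sys.argv[2:]: snap(n,sys.argv[1])
    show(r.get_obs())
E
python3 snap.py a wrist
```

```text
t 2.2 tcp [0.5756 0.0527 0.5479] yaw -0.0526 zax [-0.0052  0.005  -1.    ] F [-0.2  0.2  0.8] w 0.0 q [ 0.24  0.26 -0.55  1.57  0.13  1.35 -0.37]
```

View pics/wrist_a.png

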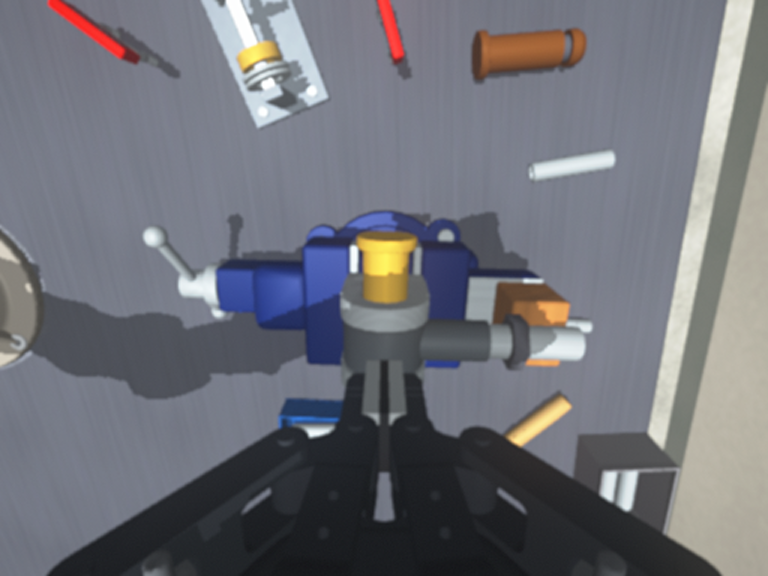

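The wrist view shows the brass head at (386,243), its shank down to (386,295), the fork below, and the rod running right to (580,345). Next I'll measure the axis and yaw from this view.

```bash
python3 - <<'E'
from h import *
o,f=pickle.load(open('pics/wrist_a.pkl','rb'));P=cloudw(f,o);c=f['color'].astype(int);ok=f['z_map']>0
hsv=cv2.cvtColor(f['color'],cv2.COLOR_RGB2HSV).astype(int)
yel=ok&(abs(hsv[...,0]-23)<6)&(hsv[...,1]>130)&(P[...,2]>.2)&(P[...,2]<.25)&(P[...,1]>.03)&(P[...,1]<.11)
q=P[yel];print(q.min(0).round(4),q.max(0).round(4))
# circle per y slice
L=[]
for y in np.arange(.042,.09,.005):
    s=q[(q[:,1]>y)&(q[:,1]<y+.005)]
    if len(s)>8:
        A=np.c_[2*s[:,0],2*s[:,2],np.ones(len(s))];x=np.linalg.lstsq(A,(s[:,[0,2]]**2).sum(1),rcond=None)[0]
        print(y+.0025,len(s),'c',x[:2].round(4),'r',np.sqrt(x[2]+x[0]**2+x[1]**2).round(4),'mid',((s[:,0].min()+s[:,0].max())/2).round(4),'w',np.ptp(s[:,0]).round(4),'zmax',s[:,2].max().round(4))
# vice jaw block edges (blue) z ~ .145
bl=ok&(abs(hsv[...,0]-118)<10)&(hsv[...,1]>150)&(P[...,2]>.135)&(P[...,2]<.155)&(abs(P[...,1])<.12)
b=P[bl];print('blue',b.min(0).round(3),b.max(0).round(3))
k,l,s,ct=cv2.connectedComponentsWithStats(bl.astype(np.uint8))
for i in range(1,k):
    if s[i,4]>100:
        q2=P[l==i][:,:2];rc=cv2.minAreaRect((q2*1000).astype(np.float32));print(s[i],rc)
# rod
rod=ok&(P[...,2]>.2)&(P[...,2]<.25)&(P[...,0]>.612)&(P[...,0]<.75)&(hsv[...,1]<70)&(abs(P[...,1])<.06)
q=P[rod]
for x in np.arange(.62,.74,.01):
    s=q[(q[:,0]>x)&(q[:,0]<x+.01)]
    if len(s)>8: print('rod',x+.005,len(s),s[:,1].min().round(4),s[:,1].max().round(4),s[:,2].max().round(4), s[np.argsort(-s[:,2])[:8],1].mean().round(4))
E
```

```text
[0.5555 0.0326 0.2029] [0.5974 0.0825 0.2321]
0.044500000000000005 121 c [0.5742 0.2081] r 0.0173 mid 0.5742 w 0.031 zmax 0.2263
0.0495 117 c [0.5743 0.2089] r 0.0166 mid 0.5745 w 0.0309 zmax 0.2265
0.0545 124 c [0.5747 0.2081] r 0.0172 mid 0.5754 w 0.0319 zmax 0.2266
0.0595 128 c [0.5751 0.2081] r 0.0172 mid 0.5756 w 0.0318 zmax 0.226
0.06449999999999999 127 c [0.5757 0.2084] r 0.0168 mid 0.576 w 0.034 zmax 0.2269
0.06949999999999999 113 c [0.5766 0.2087] r 0.017 mid 0.577 w 0.0358 zmax 0.228
0.07449999999999998 151 c [0.5768 0.209 ] r 0.0216 mid 0.577 w 0.0407 zmax 0.2321
0.07949999999999999 266 c [0.5766 0.2174] r 0.014 mid 0.5764 w 0.0419 zmax 0.2313
0.08449999999999999 21 c [0.563  0.2165] r 0.0054 mid 0.5619 w 0.0098 zmax 0.2253
blue [ 0.492 -0.068  0.138] [0.64  0.062 0.146]
[202 168  25  74 802] ((507.7577209472656, -0.21974563598632812), (31.549354553222656, 114.11727905273438), 0.8880538940429688)
rod 0.625 232 -0.0184 0.0107 0.2271 -0.0062
rod 0.635 241 -0.0215 0.0099 0.2277 -0.0066
rod 0.645 232 -0.021 0.009 0.228 -0.0073
rod 0.655 193 -0.0214 0.0085 0.2266 -0.0093
rod 0.665 249 -0.0303 0.0045 0.2308 -0.0141
rod 0.675 360 -0.0309 0.0101 0.2328 -0.0103
rod 0.685 163 -0.0283 0.009 0.2327 -0.0105
rod 0.6950000000000001 182 -0.0252 0.0024 0.2242 -0.0102
rod 0.7050000000000001 192 -0.0256 0.0012 0.2243 -0.013
rod 0.7150000000000001 190 -0.0255 0.0005 0.2243 -0.0109
rod 0.7250000000000001 142 -0.0243 -0.0005 0.2239 -0.0144
```

```bash
python3 - <<'E'
from bench import r
from plan import *
o=r.get_obs();show(o)
plan(o,[.5805,.118,.363],-.086,6)
E
```

```text
t 2.2 tcp [0.5756 0.0527 0.5479] yaw -0.0526 zax [-0.0052  0.005  -1.    ] F [-0.2  0.2  0.8] w 0.0 q [ 0.24  0.26 -0.55  1.57  0.13  1.35 -0.37]
end [0.5805 0.118  0.363 ] yaw -0.0859
"dp": [[0.005, -0.123, 0.354], [-0.001, -0.125, 0.353], [-0.002, -0.125, 0.353], [-0.001, -0.125, 0.353], [-0.001, -0.046, 0.128], [0.0, 0.0, 0.0]]
"twist": [[-0.0022, 0.0026, 0.0159], [0.0, 0.0, 0.0], [0.0, 0.0, 0.0], [0.0, 0.0, 0.0], [0.0, 0.0, 0.0], [0.0, 0.0, 0.0]]
```

Call:
{"name": "apply_moves", "arguments": {"dp": [[0,-0.3,0.1],[0,-0.25,0.3],[0,0,0.35],[0,0,0.35],[0,0,0.3],[0,0,0],[0,0,0]], "twist": [[-0.002,0.003,0.016],[0,0,0],[0,0,0],[0,0,0],[0,0,0],[0,0,0],[0,0,0]], "jaw": [255,255,255,255,255,255,255]}}

```text
clock: 2.9
tcp_pos: [0.5823, 0.1056, 0.3769]
orientation: [3.13, -0.167, 0.009]
contact_force: [0.4, 0.4, 0.1]
grip_width: 0.0
```

```bash
python3 - <<'E'
from bench import r
from plan import *
o=r.get_obs();show(o)
plan(o,[.5795,.108,.363],-.086,3)
plan(o,[.5755,.059,.363],-.086,3)
E
```

```text
t 2.9 tcp [0.5823 0.1056 0.3769] yaw -0.1066 zax [ 0.0055 -0.0071 -1.    ] F [0.4 0.4 0.1] w 0.0 q [ 0.13  0.42 -0.54  1.76  0.26  1.03 -0.61]
end [0.5795 0.108  0.363 ] yaw -0.0861
"dp": [[-0.026, -0.018, 0.116], [0.0, 0.0, 0.0], [0.0, 0.0, 0.0]]
"twist": [[0.0031, -0.0029, -0.0098], [0.0, 0.0, 0.0], [0.0, 0.0, 0.0]]
end [0.5756 0.059  0.363 ] yaw -0.0861
"dp": [[-0.014, 0.359, 0.109], [-0.002, 0.032, 0.009], [0.0, 0.0, 0.0]]
"twist": [[0.0031, -0.0029, -0.0098], [0.0, 0.0, 0.0], [0.0, 0.0, 0.0]]
```

Call:
{"name": "apply_moves", "arguments": {"dp": [[-0.025,-0.015,0.115],[0,0,0],[0,0.1,0],[0,0.1,0],[0,0.07,0],[0,0.05,0],[0,0,0]], "twist": [[0.003,-0.003,-0.01],[0,0,0],[0,0,0],[0,0,0],[0,0,0],[0,0,0],[0,0,0]], "jaw": [255,255,255,255,255,255,255]}}

```text
clock: 3.6
tcp_pos: [0.5778, 0.0646, 0.3693]
orientation: [-3.136, 0.138, -0.016]
contact_force: [-0.0, 0.5, -0.3]
grip_width: 0.0003
```

```bash
python3 - <<'E'
from bench import r
from plan import *
o=r.get_obs();show(o)
plan(o,[.5755,.059,.363],-.086,3)
E
```

```text
t 3.6 tcp [0.5778 0.0646 0.3693] yaw -0.0877 zax [ 0.0103  0.0017 -0.9999] F [-0.   0.5 -0.3] w 0.0003 q [ 0.2   0.41 -0.53  1.8   0.25  0.99 -0.52]
end [0.5755 0.059  0.3629] yaw -0.0861
"dp": [[-0.016, 0.048, 0.053], [0.0, 0.0, 0.0], [0.0, 0.0, 0.0]]
"twist": [[-0.0012, -0.0049, -0.0008], [0.0, 0.0, 0.0], [0.0, 0.0, 0.0]]
```

Call:
{"name": "apply_moves", "arguments": {"dp": [[-0.01,0.02,0.03],[0,0.03,0],[0,0.03,0],[0,0.02,0]], "twist": [[0,-0.004,0],[0,0,0],[0,0,0],[0,0,0]], "jaw": [255,255,255,255]}}

```text
clock: 4.0
tcp_pos: [0.5758, 0.0542, 0.3661]
orientation: [-3.133, 0.134, -0.005]
contact_force: [2.2, 7.1, -2.0]
grip_width: -0.0002
```

```bash
python3 snap.py b scene top wrist;python3 - <<'E'
from h import *
o,f=pickle.load(open('pics/scene_b.pkl','rb'))
a=f['color'][140:260,215:335,::-1];cv2.imwrite('pics/cb.png',cv2.resize(a,None,fx=5,fy=5,interpolation=cv2.INTER_CUBIC))
E
```

```text
t 4.15 tcp [0.5758 0.0543 0.3661] yaw -0.0852 zax [ 0.0035  0.0054 -1.    ] F [ 1.2  4.  -0.5] w 0.0001 q [ 0.22  0.41 -0.53  1.8   0.24  0.99 -0.5 ]
```

View pics/cb.png

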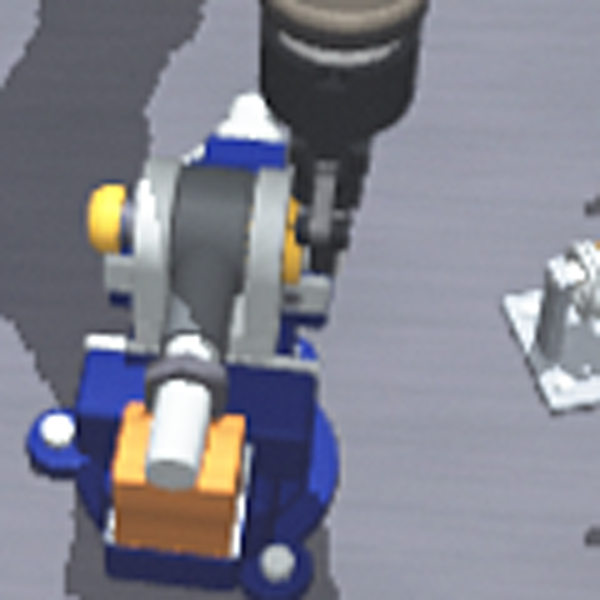

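The head is on the ear at (292,240) and the groove shows at (125,215). One more nudge will confirm it is against the stop.

Call:
{"name": "apply_moves", "arguments": {"dp": [[0,0.03,0],[0,0.03,0]], "twist": [[0,0,0],[0,0,0]], "jaw": [255,255]}}

```text
clock: 4.35
tcp_pos: [0.5753, 0.0529, 0.3663]
orientation: [-3.124, 0.124, -0.009]
contact_force: [2.6, 10.4, -3.7]
grip_width: -0.0001
```

```bash
python3 - <<'E'
from bench import r
from plan import *
o=r.get_obs();show(o)
plan(o,[.58,.10,.37],-.086,2)
o['tcp_pos']=[.58,.10,.37]
plan(o,[.466,.243,.43],.32,8)
E
```

```text
t 4.35 tcp [0.5753 0.0529 0.3663] yaw -0.0793 zax [ 0.0063  0.0147 -0.9999] F [ 2.6 10.4 -3.7] w -0.0001 q [ 0.23  0.41 -0.54  1.81  0.23  0.98 -0.48]
end [0.58 0.1  0.37] yaw -0.086
"dp": [[0.008, -0.374, -0.024], [0.0, -0.021, -0.001]]
"twist": [[-0.0072, -0.0024, 0.0032], [0.0, 0.0, 0.0]]
end [0.466  0.2429 0.43  ] yaw 0.3199
"dp": [[-0.243, -0.262, -0.114], [-0.204, -0.293, -0.115], [-0.162, -0.318, -0.116], [-0.124, -0.334, -0.117], [-0.034, -0.092, -0.032], [0.0, 0.0, 0.0], [0.0, 0.0, 0.0], [0.0, 0.0, 0.0]]
"twist": [[-0.0023, -0.0013, -0.0668], [-0.0023, -0.0014, -0.0668], [-0.002, -0.0012, -0.057], [0.0, 0.0, 0.0], [0.0, 0.0, 0.0], [0.0, 0.0, 0.0], [0.0, 0.0, 0.0], [0.0, 0.0, 0.0]]
```

Call:
{"name": "apply_moves", "arguments": {"dp": [[0,-0.3,0],[0,-0.1,-0.2],[-0.23,-0.26,-0.2],[-0.2,-0.29,-0.1],[-0.16,-0.32,-0.05],[-0.12,-0.3,0],[0,0,0],[0,0,0]], "twist": [[-0.006,-0.002,0],[0,0,0],[0,0,-0.065],[0,0,-0.065],[0,0,-0.055],[0,0,0],[0,0,0],[0,0,0]], "jaw": [255,255,0,0,0,0,0,0]}}

```text
clock: 5.15
tcp_pos: [0.475, 0.2312, 0.4335]
orientation: [3.094, 0.495, -0.004]
contact_force: [0.8, -0.2, 0.1]
grip_width: 0.0846
```

```bash
python3 snap.py c wrist scene; python3 - <<'E'
from h import *
o,f=pickle.load(open('pics/wrist_c.pkl','rb'));P=cloudw(f,o);c=f['color'].astype(int);ok=f['z_map']>0
red=(c[...,0]>120)&(c[...,1]<70)&(c[...,2]<70)&ok
k,l,s,ct=cv2.connectedComponentsWithStats(red.astype(np.uint8))
for i in range(1,k):
    if s[i,4]>60:
        q=P[l==i];zt=np.percentile(q[:,2],95);t=q[q[:,2]>zt-.004]
        rc=cv2.minAreaRect((t[:,:2]*1000).astype(np.float32))
        print(ct[i].round(1),s[i],'z',np.percentile(q[:,2],[2,50,98]).round(4),rc,t.mean(0).round(4))
E
```

```text
t 5.25 tcp [0.4754 0.2309 0.4333] yaw 0.3157 zax [-0.0019 -0.0078 -1.    ] F [-0.   0.4  0.2] w 0.0854 q [ 0.03  0.29 -0.72  1.83  0.21  1.11 -0.45]
[125.  101.3] [101  72  49  61 615] z [0.0786 0.0823 0.0841] ((312.67352294921875, 262.09893798828125), (9.926933288574219, 70.97612762451172), 50.14493942260742) [0.3123 0.2631 0.0823]
[351.2 178.1] [343 148  18  61 501] z [0.0775 0.0824 0.0841] ((584.9801635742188, 258.37640380859375), (9.950273513793945, 71.11857604980469), 14.848916053771973) [0.5844 0.26   0.0824]
```

View pics/wrist_c.png

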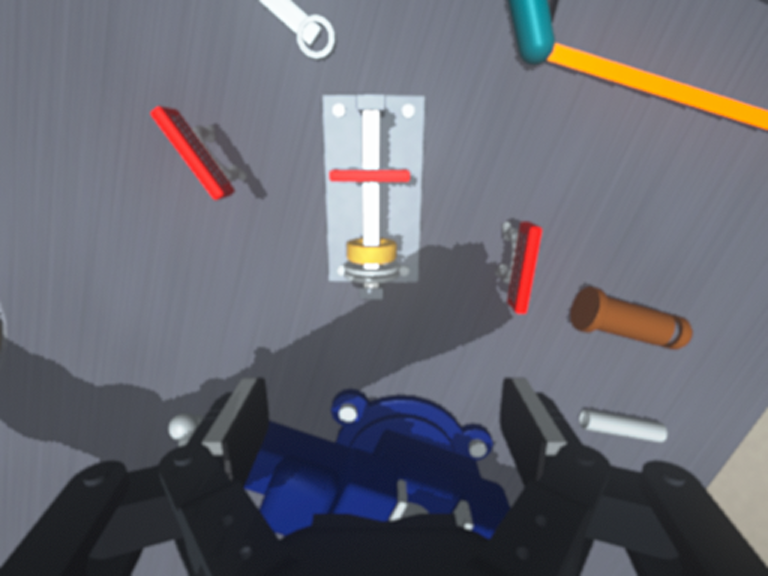

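The rail clip shows at (370,175) and is smaller than the other two, at (192,152) and (524,267), which measure 71 mm. This is the one to take.

```bash
python3 - <<'E'
from h import *
o,f=pickle.load(open('pics/wrist_c.pkl','rb'));P=cloudw(f,o);c=f['color'].astype(int);ok=f['z_map']>0
print(c[117,247],P[117,247])
red=(c[...,0]>120)&(c[...,1]<110)&(c[...,2]<110)&(c[...,0]-c[...,1]>100)&ok
red[:,:215]=0;red[:,280:]=0;red[200:]=0
q=P[red];zt=np.percentile(q[:,2],95);t=q[(q[:,2]>zt-.005)]
print(red.sum(),np.percentile(q[:,2],[2,50,98]))
print(cv2.minAreaRect((t[:,:2]*1000).astype(np.float32)),t.mean(0))
uv=np.argwhere(red)[:,::-1].astype(np.float32);rc=cv2.minAreaRect(uv);print(rc)
# ray cast pixel box corners to z=.107
from scipy.spatial.transform import Rotation as Ro
K=f['intrinsics'];H=f['hand_eye'];Rw=Ro.from_rotvec(o['orientation']).as_matrix()
def ray(u,v,Z):
    d=Rw@(H[:3,:3]@np.linalg.inv(K)@[u,v,1]);c0=o['tcp_pos']+Rw@H[:3,3];return c0+d*(Z-c0[2])/d[2]
B=np.array([ray(u,v,.107) for u,v in cv2.boxPoints(rc)]);print(B.round(4),B.mean(0).round(4))
d=t[:,:2]-t[:,:2].mean(0);w,V=np.linalg.eigh(d.T@d);print(V[:,1],np.arctan(V[1,1]/V[0,1]))
# bar direction
gx=ok&(abs(P[...,2]-.078)<.004)&(abs(P[...,0]-.46)<.09)&(abs(P[...,1]-.27)<.09)&(c.min(-1)>200)
q=P[gx];d=q[:,:2]-q[:,:2].mean(0);w,V=np.linalg.eigh(d.T@d);print('bar',gx.sum(),q.mean(0),V[:,1],np.sqrt(w/len(d)))
E
```

```text
[254  94  90] [0.44442227 0.29098453 0.10719758]
348 [0.10611054 0.10750835 0.10890192]
((443.28997802734375, 291.0144958496094), (53.579715728759766, 6.986753940582275), 18.344295501708984) [0.44446829 0.29122178 0.10752834]
((246.0, 116.5), (7.0, 52.0), 90.0)
[[0.417  0.2861 0.107 ]
 [0.4675 0.3027 0.107 ]
 [0.4698 0.2962 0.107 ]
 [0.4189 0.2795 0.107 ]] [0.4433 0.2911 0.107 ]
[-0.95325933 -0.30215334] 0.3069507747892894
bar 1014 [0.44293921 0.29141712 0.07741153] [-0.29765168  0.95467454] [0.00360007 0.03599916]
```

```bash
python3 - <<'E'
from bench import r
from plan import *
o=r.get_obs();show(o)
plan(o,[.4437,.2912,.32],.304,5)
E
```

```text
t 5.25 tcp [0.4754 0.2309 0.4333] yaw 0.3157 zax [-0.0019 -0.0078 -1.    ] F [-0.   0.4  0.2] w 0.0854 q [ 0.03  0.29 -0.72  1.83  0.21  1.11 -0.45]
end [0.4437 0.2912 0.32  ] yaw 0.3039
"dp": [[-0.031, -0.193, 0.32], [-0.035, -0.19, 0.322], [-0.032, -0.178, 0.301], [0.0, 0.0, 0.0], [0.0, 0.0, 0.0]]
"twist": [[0.0033, 0.002, 0.0056], [0.0, 0.0, 0.0], [0.0, 0.0, 0.0], [0.0, 0.0, 0.0], [0.0, 0.0, 0.0]]
```

Call:
{"name": "apply_moves", "arguments": {"dp": [[-0.03,-0.19,0.3],[-0.035,-0.18,0.3],[-0.03,-0.17,0.25],[0,0,0],[0,0,0]], "twist": [[0.003,0.002,0.005],[0,0,0],[0,0,0],[0,0,0],[0,0,0]], "jaw": [55,55,55,55,55]}}

```text
clock: 5.75
tcp_pos: [0.4517, 0.2832, 0.3275]
orientation: [3.104, 0.45, 0.004]
contact_force: [1.2, -0.4, 1.2]
grip_width: 0.067
```

```bash
python3 snap.py d wrist; python3 - <<'E'
from bench import r
from plan import *
from h import *
o=r.get_obs()
plan(o,[.4437,.2912,.30],.304,2)
o,f=pickle.load(open('pics/wrist_d.pkl','rb'));P=cloudw(f,o);ok=f['z_map']>0
from scipy.spatial.transform import Rotation as Ro
T=(P-o['tcp_pos'])@Ro.from_rotvec(o['orientation']).as_matrix()
c=f['color'].astype(int)
m=ok&(T[...,2]>.1)&(T[...,2]<.185)&(abs(T[...,1])<.03)&(abs(T[...,0])<.08)
for s in (-1,1):
    q=T[m&(T[...,0]*s>0)]; print(s,len(q),q.min(0).round(4),q.max(0).round(4),np.percentile(q[:,2],[90,98,99.5]).round(4))
E
```

```text
t 5.8 tcp [0.4516 0.283  0.3275] yaw 0.2876 zax [ 0.0033 -0.0043 -1.    ] F [-0.  -0.7 -0.3] w 0.067 q [-0.13  0.42 -0.68  1.93  0.34  0.9  -0.7 ]
end [0.4437 0.2912 0.3   ] yaw 0.3039
"dp": [[-0.044, -0.086, 0.229], [0.0, 0.0, 0.0]]
"twist": [[0.0024, -0.0009, -0.0078], [0.0, 0.0, 0.0]]
-1 8111 [-0.0674 -0.0178  0.1   ] [-0.0006  0.013   0.1679] [0.145  0.1598 0.1639]
1 8100 [ 0.0007 -0.0178  0.1   ] [0.0665 0.0132 0.1674] [0.1448 0.1599 0.1644]
```

View pics/wrist_d.png

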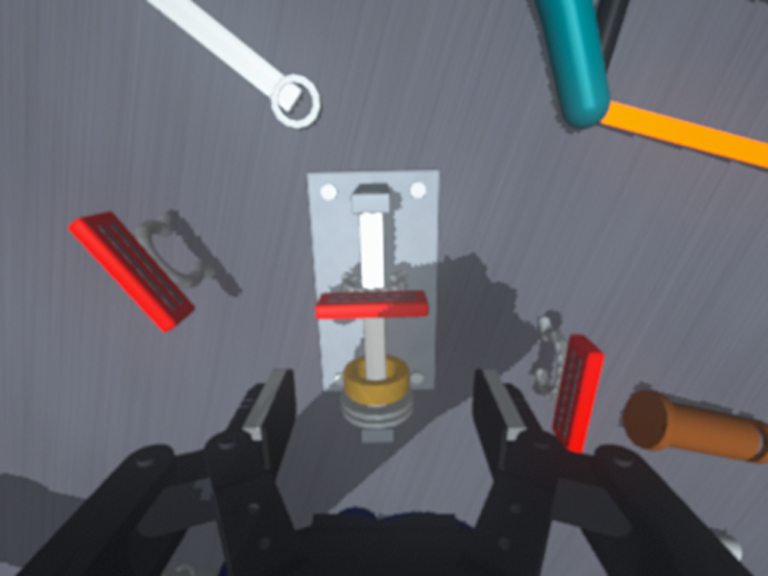

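```bash
python3 - <<'E'
from bench import r
from plan import *
from h import *
o,f=pickle.load(open('pics/wrist_d.pkl','rb'));P=cloudw(f,o);c=f['color'].astype(int);ok=f['z_map']>0
red=(c[...,0]>120)&(c[...,0]-c[...,1]>100)&(c[...,0]-c[...,2]>100)&ok&(P[...,2]>.1)
red[:,:200]=0;red[:,300:]=0
t=P[red];print(cv2.minAreaRect((t[:,:2]*1000).astype(np.float32)),t.mean(0),len(t))
d=t[:,:2]-t[:,:2].mean(0);w,V=np.linalg.eigh(d.T@d);print(np.arctan(V[1,1]/V[0,1]))
E
```

```text
((442.88421630859375, 290.68170166015625), (54.48960876464844, 8.014748573303223), 17.810909271240234) [0.4411185  0.29061363 0.10730926] 650
0.31721644991998854
```

Call:
{"name": "apply_moves", "arguments": {"dp": [[-0.044,-0.086,0.15],[0,0,0.05],[0,0,0]], "twist": [[0.002,-0.001,-0.008],[0,0,0],[0,0,0]], "jaw": [55,55,55]}}

```text
clock: 6.1
tcp_pos: [0.4478, 0.2886, 0.3064]
orientation: [3.106, 0.465, 0.01]
contact_force: [1.2, 0.5, -0.2]
grip_width: 0.067
```

```bash
python3 - <<'E'
from bench import r
from plan import *
o=r.get_obs();show(o)
plan(o,[.4437,.2912,.26],.305,3)
E
```

```text
t 6.1 tcp [0.4478 0.2886 0.3064] yaw 0.297 zax [ 6.2e-03 -1.0e-04 -1.0e+00] F [ 1.2  0.5 -0.2] w 0.067 q [-0.15  0.45 -0.67  1.95  0.37  0.86 -0.72]
end [0.4437 0.2912 0.26  ] yaw 0.305
"dp": [[-0.028, -0.031, 0.373], [-0.001, -0.001, 0.013], [0.0, 0.0, 0.0]]
"twist": [[0.0009, -0.0028, -0.0038], [0.0, 0.0, 0.0], [0.0, 0.0, 0.0]]
```

Call:
{"name": "apply_moves", "arguments": {"dp": [[-0.03,-0.03,0.1],[0,0,0.05],[0,0,0]], "twist": [[0.001,-0.003,-0.004],[0,0,0],[0,0,0]], "jaw": [55,55,55]}}

```text
clock: 6.4
tcp_pos: [0.4453, 0.2898, 0.2891]
orientation: [-3.106, -0.473, -0.005]
contact_force: [0.4, -0.8, 0.0]
grip_width: 0.0669
```

```bash
python3 - <<'E'
from bench import r
from plan import *
o=r.get_obs();show(o)
plan(o,[.4433,.291,.26],.305,3)
E
```

```text
t 6.4 tcp [0.4453 0.2898 0.2891] yaw 0.302 zax [ 2.8e-03  7.0e-04 -1.0e+00] F [ 0.4 -0.8  0. ] w 0.0669 q [-0.16  0.47 -0.66  1.97  0.39  0.83 -0.74]
end [0.4433 0.2911 0.26  ] yaw 0.3049
"dp": [[-0.013, -0.015, 0.243], [0.0, 0.0, 0.0], [0.0, 0.0, 0.0]]
"twist": [[0.0001, -0.0014, -0.0014], [0.0, 0.0, 0.0], [0.0, 0.0, 0.0]]
```

Call:
{"name": "apply_moves", "arguments": {"dp": [[-0.013,-0.015,0.15],[-0.005,-0.005,0.09],[0,0,0.02],[0,0,0]], "twist": [[0,-0.001,-0.001],[0,0,0],[0,0,0],[0,0,0]], "jaw": [55,55,55,55]}}

```text
clock: 6.8
tcp_pos: [0.4434, 0.2915, 0.2577]
orientation: [-3.105, -0.475, -0.004]
contact_force: [0.8, -0.2, 0.4]
grip_width: 0.0667
```

```bash
python3 snap.py e wrist;  python3 - <<'E'
from bench import r
from plan import *
o=r.get_obs()
plan(o,[.4433,.291,.26],.305,3)
E
```

```text
t 6.85 tcp [0.4434 0.2916 0.2579] yaw 0.3033 zax [ 2.6e-03  8.0e-04 -1.0e+00] F [ 0.7  0.5 -0.1] w 0.0672 q [-0.19  0.51 -0.64  1.99  0.43  0.77 -0.78]
end [0.4433 0.2911 0.26  ] yaw 0.305
"dp": [[-0.002, 0.004, -0.017], [0.0, 0.0, 0.0], [0.0, 0.0, 0.0]]
"twist": [[0.0, -0.0013, -0.0008], [0.0, 0.0, 0.0], [0.0, 0.0, 0.0]]
```

View pics/wrist_e.png

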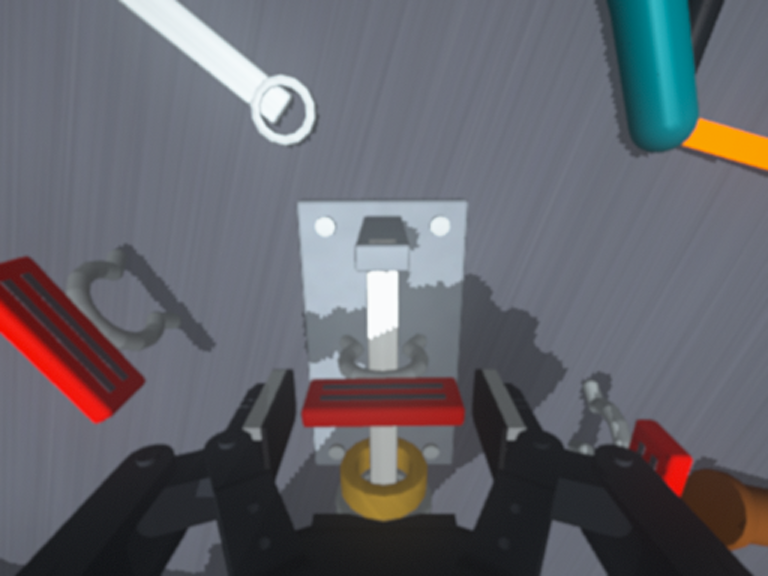

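Call:
{"name": "apply_moves", "arguments": {"dp": [[0,0.003,-0.02],[0,0,0],[0,0,0],[0,0,0],[0,0,0]], "twist": [[0,0,0],[0,0,0],[0,0,0],[0,0,0],[0,0,0]], "jaw": [55,255,255,255,255], "grip_force": 60}}

```text
clock: 7.35
tcp_pos: [0.4438, 0.2915, 0.2623]
orientation: [-3.105, -0.474, -0.007]
contact_force: [-0.0, -0.1, -0.5]
grip_width: 0.0544
```

```bash
python3 snap.py f wrist
```

```text
t 7.4 tcp [0.4438 0.2915 0.2623] yaw 0.3031 zax [ 0.0045  0.0017 -1.    ] F [-0.6 -0.2  0.3] w 0.0542 q [-0.19  0.51 -0.64  1.99  0.43  0.78 -0.78]
```

View pics/wrist_f.png

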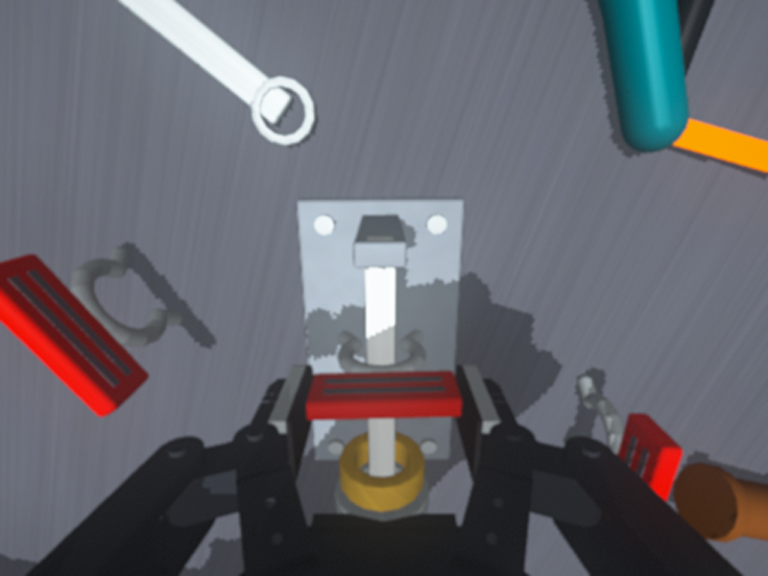

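Gripped squarely across the red back at (384,395), opening 54 mm. Next I'll lift straight up.

Call:
{"name": "apply_moves", "arguments": {"dp": [[0,0,-0.1],[0,0,-0.15],[0,0,-0.25],[0,0,-0.35],[0,0,-0.35],[0,0,-0.35],[0,0,-0.1],[0,0,0]], "twist": [[0,0,0],[0,0,0],[0,0,0],[0,0,0],[0,0,0],[0,0,0],[0,0,0],[0,0,0]], "jaw": [255,255,255,255,255,255,255,255]}}

```text
clock: 8.2
tcp_pos: [0.4419, 0.2913, 0.4717]
orientation: [-3.104, -0.478, -0.006]
contact_force: [-0.1, 0.6, -1.5]
grip_width: 0.0541
```

```bash
python3 snap.py g wrist scene top; python3 - <<'E'
from bench import r
from plan import *
from h import *
o=r.get_obs()
plan(o,[.5665,-.0435,.50],-.086,14)
o,f=pickle.load(open('pics/wrist_g.pkl','rb'));P=cloudw(f,o);ok=f['z_map']>0
from scipy.spatial.transform import Rotation as Ro
T=(P-o['tcp_pos'])@Ro.from_rotvec(o['orientation']).as_matrix()
c=f['color'].astype(int)
red=(c[...,0]>120)&(c[...,0]-c[...,1]>100)&(c[...,0]-c[...,2]>100)&ok&(T[...,2]<.19)
q=T[red];print(red.sum(),q.min(0),q.max(0),np.median(q,0));top=q[q[:,2]<np.percentile(q[:,2],40)+.003];print(cv2.minAreaRect((top[:,:2]*1000).astype(np.float32)))
E
```

```text
t 8.35 tcp [0.4416 0.2906 0.4683] yaw 0.306 zax [-1.3e-03 -8.0e-04 -1.0e+00] F [-0.1  0.5 -1.8] w 0.0544 q [-0.06  0.26 -0.76  1.79  0.19  1.17 -0.57]
end [ 0.5665 -0.0435  0.5   ] yaw -0.0861
"dp": [[0.019, 0.373, -0.033], [0.071, 0.367, -0.033], [0.122, 0.353, -0.033], [0.16, 0.337, -0.033], [0.16, 0.337, -0.033], [0.16, 0.337, -0.033], [0.161, 0.337, -0.034], [0.154, 0.325, -0.032], [0.0, 0.0, 0.0], [0.0, 0.0, 0.0], [0.0, 0.0, 0.0], [0.0, 0.0, 0.0], [0.0, 0.0, 0.0], [0.0, 0.0, 0.0]]
"twist": [[0.0001, 0.0002, 0.0668], [0.0001, 0.0002, 0.0668], [0.0001, 0.0002, 0.0536], [0.0, 0.0, 0.0], [0.0, 0.0, 0.0], [0.0, 0.0, 0.0], [0.0, 0.0, 0.0], [0.0, 0.0, 0.0], [0.0, 0.0, 0.0], [0.0, 0.0, 0.0], [0.0, 0.0, 0.0], [0.0, 0.0, 0.0], [0.0, 0.0, 0.0], [0.0, 0.0, 0.0]]
1190 [-0.02736612 -0.00349148  0.15250735] [0.02641242 0.00437367 0.15707916] [-0.00069586 -0.00021914  0.15475133]
((-0.48047447204589844, 0.4560551643371582), (7.816717147827148, 53.77213668823242), 89.8782958984375)
```

View pics/wrist_g.png

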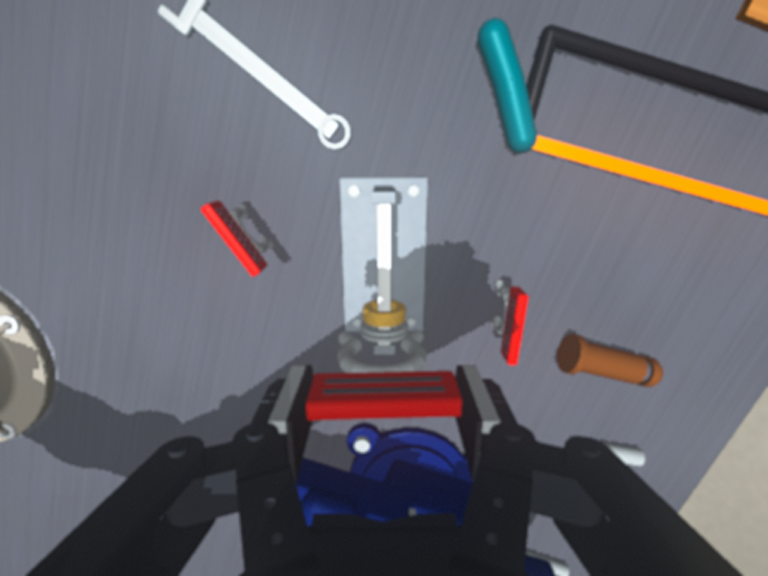

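View pics/scene_g.png

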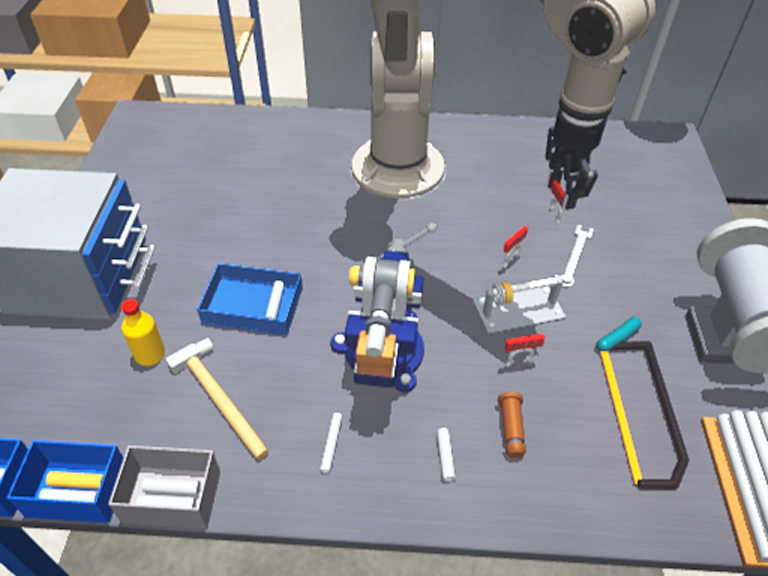

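Call:
{"name": "apply_moves", "arguments": {"dp": [[0,0.1,-0.35],[0.03,0.3,-0.2],[0.05,0.36,-0.05],[0.12,0.35,0],[0.16,0.34,0],[0.16,0.34,0],[0.16,0.34,0],[0.16,0.34,0],[0.16,0.34,0],[0.05,0.34,0],[0,0.1,0],[0,0,0],[0,0,0]], "twist": [[0,0,0],[0,0,0.065],[0,0,0.065],[0,0,0.055],[0,0,0],[0,0,0],[0,0,0],[0,0,0],[0,0,0],[0,0,0],[0,0,0],[0,0,0],[0,0,0]], "jaw": [255,255,255,255,255,255,255,255,255,255,255,255,255]}}

```text
clock: 9.65
tcp_pos: [0.5693, -0.1187, 0.5131]
orientation: [3.132, -0.141, -0.076]
contact_force: [-0.8, 0.8, -0.9]
grip_width: 0.054
```

```bash
python3 snap.py h wrist
```

```text
t 9.7 tcp [ 0.5693 -0.1182  0.5132] yaw -0.0894 zax [-0.0489 -0.0037 -0.9988] F [ 0.   0.8 -1.5] w 0.0538 q [ 0.45  0.29 -0.45  1.61  0.13  1.33 -0.11]
```

View pics/wrist_h.png

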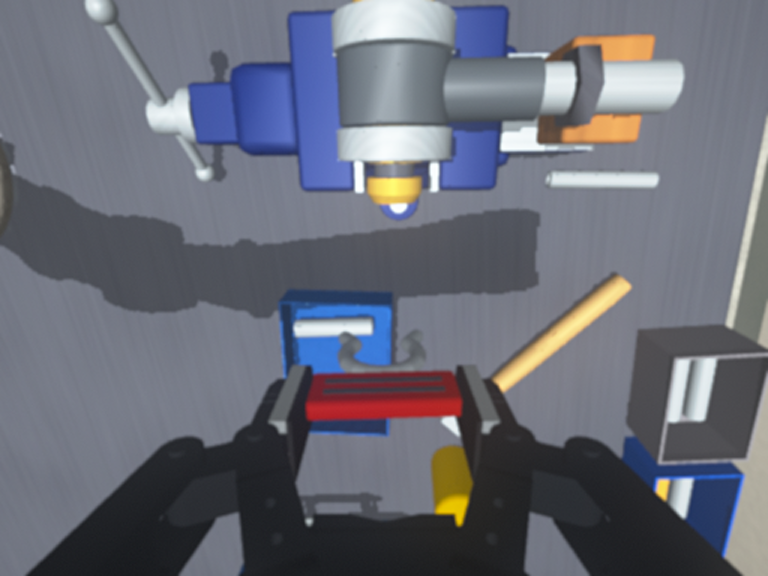

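The groove shows as a dark band at about (395,168), between the ear's face (row 160) and the outer brass land (395,188). I'll measure that now.

```bash
python3 - <<'E'
from bench import r
from plan import *
from h import *
o,f=pickle.load(open('pics/wrist_h.pkl','rb'));P=cloudw(f,o);ok=f['z_map']>0
hsv=cv2.cvtColor(f['color'],cv2.COLOR_RGB2HSV).astype(int)
yel=ok&(abs(hsv[...,0]-23)<7)&(hsv[...,1]>120)&(P[...,2]>.19)&(P[...,2]<.25)&(P[...,1]<-.03)&(abs(P[...,0]-.57)<.04)
q=P[yel];print(len(q),q.min(0),q.max(0))
a=np.array([.087,1])/np.hypot(.087,1)
s=(q[:,:2]-[.5703,0])@a
print('land s range',np.percentile(q[:,1],[1,50,99]), np.percentile(s,[1,99]))
t=q[q[:,2]>.205]
for lo in np.arange(-.068,-.03,.004):
    z=q[(s>lo)&(s<lo+.004)]
    if len(z)>15:
        A=np.c_[2*z[:,0],2*z[:,2],np.ones(len(z))];x=np.linalg.lstsq(A,(z[:,[0,2]]**2).sum(1),rcond=None)[0]
        print(round(lo+.002,3),len(z),'c',x[:2].round(4),'r',np.sqrt(x[2]+x[0]**2+x[1]**2).round(4),'zmax',z[:,2].max().round(4),'mid',((z[:,0].min()+z[:,0].max())/2).round(4))
# fork ear: grey z high
ear=ok&(P[...,2]>.19)&(P[...,2]<.255)&(P[...,1]<-.02)&(P[...,1]>-.06)&(abs(P[...,0]-.567)<.05)&(hsv[...,1]<60)
e=P[ear];se=(e[:,:2]-[.5703,0])@a
for zl in (.2,.21,.22,.23,.24):
    m=(e[:,2]>zl)&(e[:,2]<zl+.01);print('ear',zl,m.sum(),np.percentile(se[m],[0.5,2,5]).round(4) if m.any() else '')
# profile along the pin top line
al=P[ok&(abs((P[...,0]-.5703)-.087*P[...,1])<.003)&(P[...,2]>.17)&(P[...,2]<.26)&(P[...,1]<.05)]
sa=(al[:,:2]-[.5703,0])@a
for i in np.argsort(sa): 
    if sa[i]<-.03: print(sa[i].round(4),al[i,2].round(4),end=' | ')
E
```

```text
525 [ 0.55021281 -0.06625749  0.21393356] [ 0.58231213 -0.05060659  0.22699925]
land s range [-0.06563124 -0.05770378 -0.05075119] [-0.06555624 -0.05148731]
-0.066 53 c [0.5656 0.2092] r 0.0134 zmax 0.2233 mid 0.5661
-0.062 128 c [0.5659 0.2104] r 0.0146 zmax 0.2266 mid 0.5663
-0.058 150 c [0.5662 0.2088] r 0.0168 zmax 0.227 mid 0.5661
-0.054 159 c [0.5665 0.2089] r 0.0168 zmax 0.227 mid 0.5664
-0.05 35 c [0.5668 0.209 ] r 0.0166 zmax 0.2257 mid 0.5667
ear 0.2 13 [-0.0513 -0.0513 -0.0513]
ear 0.21 306 [-0.0528 -0.0505 -0.0502]
ear 0.22 343 [-0.0501 -0.05   -0.0483]
ear 0.23 697 [-0.0403 -0.0402 -0.0394]
ear 0.24 938 [-0.0401 -0.0401 -0.0393]
-0.066 0.2215 | -0.066 0.2217 | -0.066 0.2219 | -0.066 0.2221 | -0.0659 0.2221 | -0.0659 0.2222 | -0.0659 0.2225 | -0.0652 0.2208 | -0.0652 0.2212 | -0.0651 0.2219 | -0.065 0.2222 | -0.065 0.2225 | -0.065 0.2226 | -0.065 0.2226 | -0.0642 0.2217 | -0.0642 0.2219 | -0.0642 0.222 | -0.064 0.2232 | -0.064 0.2233 | -0.0639 0.2239 | -0.0639 0.2242 | -0.0632 0.2223 | -0.0632 0.2228 | -0.0631 0.2232 | -0.0631 0.2236 | -0.0631 0.2236 | -0.063 0.2239 | -0.
[... 3861 characters left out ...]
432 | -0.0339 0.2433 | -0.0339 0.2443 | -0.0339 0.2429 | -0.0339 0.2436 | -0.0339 0.2444 | -0.0339 0.2434 | -0.0331 0.2443 | -0.0331 0.2436 | -0.0331 0.2442 | -0.0331 0.2414 | -0.0331 0.2445 | -0.0331 0.2436 | -0.0331 0.2429 | -0.0324 0.2432 | -0.0324 0.2438 | -0.0324 0.2427 | -0.0324 0.2436 | -0.0324 0.2431 | -0.0323 0.2437 | -0.0323 0.2428 | -0.0316 0.2441 | -0.0316 0.2444 | -0.0316 0.2435 | -0.0316 0.244 | -0.0316 0.2445 | -0.0316 0.2434 | -0.0316 0.2429 | -0.0309 0.245 | -0.0309 0.2441 | -0.0309 0.2438 | -0.0308 0.2444 | -0.0308 0.2441 | -0.0308 0.2439 | -0.0308 0.2441 | -0.0301 0.2456 | -0.0301 0.2452 | -0.0301 0.2442 | -0.0301 0.2449 | -0.0301 0.2432 | -0.0301 0.2425 | -0.0301 0.2423 |
```

```bash
python3 - <<'E'
from bench import r
from plan import *
o=r.get_obs();show(o)
plan(o,[.5615,-.105,.41],-.086,5)
E
```

```text
t 9.7 tcp [ 0.5693 -0.1182  0.5132] yaw -0.0894 zax [-0.0489 -0.0037 -0.9988] F [ 0.   0.8 -1.5] w 0.0538 q [ 0.45  0.29 -0.45  1.61  0.13  1.33 -0.11]
end [ 0.5615 -0.105   0.41  ] yaw -0.0861
"dp": [[-0.014, -0.048, 0.372], [-0.032, -0.045, 0.371], [-0.01, -0.014, 0.117], [0.0, 0.0, 0.0], [0.0, 0.0, 0.0]]
"twist": [[0.0038, 0.0231, -0.0015], [0.0, 0.0, 0.0], [0.0, 0.0, 0.0], [0.0, 0.0, 0.0], [0.0, 0.0, 0.0]]
```

Call:
{"name": "apply_moves", "arguments": {"dp": [[-0.014,0,0.3],[-0.03,0,0.3],[-0.01,0,0.2],[0,0,0],[0,0,0]], "twist": [[0.004,0.023,-0.001],[0,0,0],[0,0,0],[0,0,0],[0,0,0]], "jaw": [255,255,255,255,255]}}

```text
clock: 10.2
tcp_pos: [0.5615, -0.1067, 0.4161]
orientation: [-3.136, 0.112, -0.007]
contact_force: [0.5, -0.1, -1.5]
grip_width: 0.0543
```

```bash
python3 - <<'E'
from bench import r
from plan import *
o=r.get_obs();show(o)
plan(o,[.5615,-.105,.41],-.086,3)
E
```

```text
t 10.2 tcp [ 0.5615 -0.1067  0.4161] yaw -0.0715 zax [ 0.0048  0.0037 -1.    ] F [ 0.5 -0.1 -1.5] w 0.0543 q [ 0.44  0.33 -0.45  1.77  0.16  1.07 -0.14]
end [ 0.5615 -0.105   0.41  ] yaw -0.086
"dp": [[-0.001, -0.014, 0.051], [0.0, 0.0, 0.0], [0.0, 0.0, 0.0]]
"twist": [[-0.0019, -0.0021, 0.0069], [0.0, 0.0, 0.0], [0.0, 0.0, 0.0]]
```

Call:
{"name": "apply_moves", "arguments": {"dp": [[0,-0.015,0.03],[0,0,0],[0,0,0]], "twist": [[-0.002,-0.002,0.007],[0,0,0],[0,0,0]], "jaw": [255,255,255]}}

```text
clock: 10.5
tcp_pos: [0.563, -0.1026, 0.4161]
orientation: [3.138, -0.133, 0.009]
contact_force: [-0.0, 0.4, -0.3]
grip_width: 0.054
```

```bash
python3 snap.py i wrist top; cat > meas.py <<'E'
import sys
from h import *
from scipy.spatial.transform import Rotation as Ro
def meas(tag):
    o,f=pickle.load(open(f'pics/wrist_{tag}.pkl','rb'));ok=f['z_map']>0
    K=f['intrinsics'];z=f['z_map'];hh,w=z.shape;u,v=np.meshgrid(np.arange(w),np.arange(hh))
    p=np.stack([(u-K[0,2])/K[0,0]*z,(v-K[1,2])/K[1,1]*z,z],-1);H=f['hand_eye'];T=p@H[:3,:3].T+H[:3,3]
    R=Ro.from_rotvec(o['orientation']).as_matrix();P=T@R.T+o['tcp_pos']
    hsv=cv2.cvtColor(f['color'],cv2.COLOR_RGB2HSV).astype(int);c=f['color'].astype(int)
    red=(c[...,0]>100)&(c[...,0]-c[...,1]>80)&(c[...,0]-c[...,2]>80)&ok&(T[...,2]<.19)&(abs(T[...,1])<.03)
    q=T[red];zt=np.median(q[:,2]);top=q[abs(q[:,2]-zt)<.004]
    print('clip top tool z',zt,'y',np.percentile(top[:,1],[.5,99.5]).round(4),'x',np.percentile(top[:,0],[.5,99.5]).round(4),cv2.minAreaRect((top[:,:2]*1000).astype(np.float32)))
    yel=ok&(abs(hsv[...,0]-23)<7)&(hsv[...,1]>120)&(P[...,2]>.19)&(P[...,2]<.25)&(P[...,1]<-.03)&(abs(P[...,0]-.57)<.04)
    q=P[yel&(P[...,2]>.213)]
    y0=np.percentile(q[:,1],[2,98]);print('land y',y0)
    C=[]
    for lo in np.arange(y0[0],y0[1]-.002,.002):
        s=q[(q[:,1]>lo)&(q[:,1]<lo+.002)]
        m=((s[:,0].min()+s[:,0].max())/2)
        A=np.c_[2*s[:,0],np.ones(len(s))];b=s[:,0]**2+(s[:,2]-.209)**2
        x=np.linalg.lstsq(np.c_[2*s[:,0],2*s[:,2],np.ones(len(s))],(s[:,[0,2]]**2).sum(1),rcond=None)[0]
        print(round(lo+.001,4),len(s),'c',x[:2].round(4),'mid',m.round(4),'zmax',np.percentile(s[:,2],98).round(4))
    al=P[ok&(abs(P[...,0]-.5665)<.004)&(P[...,2]>.17)&(P[...,2]<.26)&(P[...,1]<-.02)]
    ys=np.arange(-.07,-.03,.001)
    for y in ys:
        s=al[abs(al[:,1]-y)<.0005]
        if len(s):print(round(y,4),np.median(s[:,2]).round(4),end=' | ')
    print()
    return o,P,T,ok,f
if __name__=='__main__':meas(sys.argv[1])
E
python3 meas.py i
```

```text
t 10.6 tcp [ 0.5629 -0.1028  0.4159] yaw -0.0849 zax [ 5.3e-03 -7.0e-04 -1.0e+00] F [-0.1 -0.5 -0.8] w 0.0542 q [ 0.43  0.33 -0.45  1.77  0.16  1.07 -0.16]
clip top tool z 0.15489059378680486 y [-0.0037  0.004 ] x [-0.0267  0.0267] ((-0.1669940948486328, 0.110565185546875), (53.99077224731445, 8.45499038696289), 0.6528814435005188)
land y [-0.06623357 -0.05078621]
-0.0652 93 c [0.5665 0.2084] mid 0.5667 zmax 0.2229
-0.0632 107 c [0.5667 0.2088] mid 0.5664 zmax 0.2244
-0.0612 133 c [0.5666 0.2091] mid 0.5664 zmax 0.2262
-0.0592 165 c [0.5663 0.2089] mid 0.5663 zmax 0.2263
-0.0572 175 c [0.5663 0.2085] mid 0.5665 zmax 0.226
-0.0552 162 c [0.5665 0.2087] mid 0.5666 zmax 0.2263
-0.0532 174 c [0.5667 0.2088] mid 0.5667 zmax 0.2261
-0.067 0.2208 | -0.066 0.2213 | -0.065 0.2222 | -0.064 0.2229 | -0.063 0.2237 | -0.062 0.2246 | -0.061 0.2251 | -0.06 0.2257 | -0.059 0.2253 | -0.058 0.2254 | -0.057 0.2252 | -0.056 0.2251 | -0.055 0.2251 | -0.054 0.2255 | -0.053 0.2254 | -0.052 0.2253 | -0.051 0.2219 | -0.05 0.2201 | -0.049 0.2205 | -0.048 0.2203 | -0.047 0.2206 | -0.046 0.2204 | -0.045 0.2203 | -0.044 0.2206 | -0.041 0.2434 | -0.04 0.2433 | -0.039 0.2436 | -0.038 0.2438 | -0.037 0.2437 | -0.036 0.244 | -0.035 0.2437 | -0.034 0.2441 | -0.033 0.2438 | -0.032 0.2439 | -0.031 0.2437 | -0.03 0.2437 |
```

View pics/wrist_i.png

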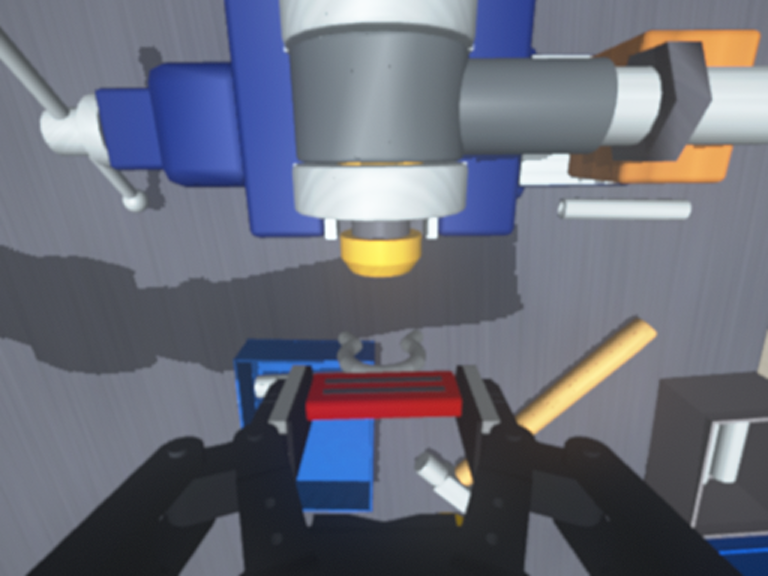

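```bash
python3 - <<'E'
from meas import *
o,P,T,ok,f=meas('i')
m=ok&(T[...,2]>.168)&(T[...,2]<.235)&(abs(T[...,0])<.035)&(abs(T[...,1])<.025)
for s in (-1,1):
    for z in np.arange(.17,.23,.005):
        q=T[m&(T[...,0]*s>0)&(abs(T[...,2]-z)<.0025)]
        if len(q)>3:print(s,z.round(3),len(q),'x',q[:,0].min().round(4),q[:,0].max().round(4),'y',np.percentile(q[:,1],[1,50,99]).round(4))
from bench import r
from plan import *
o=r.get_obs();show(o)
# over groove
plan(o,[.5673,-.0466,.2087+.1968+.045],-.086,5)
E
```

```text
clip top tool z 0.15489059378680486 y [-0.0037  0.004 ] x [-0.0267  0.0267] ((-0.1669940948486328, 0.110565185546875), (53.99077224731445, 8.45499038696289), 0.6528814435005188)
land y [-0.06623357 -0.05078621]
-0.0652 93 c [0.5665 0.2084] mid 0.5667 zmax 0.2229
-0.0632 107 c [0.5667 0.2088] mid 0.5664 zmax 0.2244
-0.0612 133 c [0.5666 0.2091] mid 0.5664 zmax 0.2262
-0.0592 165 c [0.5663 0.2089] mid 0.5663 zmax 0.2263
-0.0572 175 c [0.5663 0.2085] mid 0.5665 zmax 0.226
-0.0552 162 c [0.5665 0.2087] mid 0.5666 zmax 0.2263
-0.0532 174 c [0.5667 0.2088] mid 0.5667 zmax 0.2261
-0.067 0.2208 | -0.066 0.2213 | -0.065 0.2222 | -0.064 0.2229 | -0.063 0.2237 | -0.062 0.2246 | -0.061 0.2251 | -0.06 0.2257 | -0.059 0.2253 | -0.058 0.2254 | -0.057 0.2252 | -0.056 0.2251 | -0.055 0.2251 | -0.054 0.2255 | -0.053 0.2254 | -0.052 0.2253 | -0.051 0.2219 | -0.05 0.2201 | -0.049 0.2205 | -0.048 0.2203 | -0.047 0.2206 | -0.046 0.2204 | -0.045 0.2203 | -0.044 0.2206 | -0.041 0.2434 | -0.04 0.2433 | -0.039 0.2436 | -0.038 0.2438 | -0.037 0.2437 | -0.036 0.244 | -0.035 0.2437 | -0.034 0.2441 | -0.033 0.243
[... 872 characters left out ...]
-0.0022  0.0019]
1 0.195 37 x 0.0113 0.0179 y [-0.0034 -0.0023  0.0001]
1 0.2 42 x 0.0103 0.0174 y [-0.003  -0.002   0.0017]
1 0.205 53 x 0.0077 0.0144 y [-0.0032 -0.0019  0.0024]
1 0.21 40 x 0.0085 0.0173 y [-0.0032 -0.0024  0.0006]
1 0.215 22 x 0.0123 0.0182 y [-0.0031 -0.0023  0.0017]
t 10.6 tcp [ 0.5629 -0.1028  0.4159] yaw -0.0849 zax [ 5.3e-03 -7.0e-04 -1.0e+00] F [-0.1 -0.5 -0.8] w 0.0542 q [ 0.43  0.33 -0.45  1.77  0.16  1.07 -0.16]
end [ 0.5673 -0.0466  0.4505] yaw -0.086
"dp": [[-0.001, -0.319, -0.196], [-0.001, -0.151, -0.093], [0.0, 0.0, 0.0], [0.0, 0.0, 0.0], [0.0, 0.0, 0.0]]
"twist": [[0.0001, -0.0025, 0.0005], [0.0, 0.0, 0.0], [0.0, 0.0, 0.0], [0.0, 0.0, 0.0], [0.0, 0.0, 0.0]]
```

Call:
{"name": "apply_moves", "arguments": {"dp": [[0,0,-0.35],[0,-0.2,-0.1],[0,-0.2,0],[0,0,0],[0,0,0]], "twist": [[0,-0.003,0],[0,0,0],[0,0,0],[0,0,0],[0,0,0]], "jaw": [255,255,255,255,255]}}

```text
clock: 11.1
tcp_pos: [0.567, -0.0558, 0.4735]
orientation: [3.138, -0.14, 0.002]
contact_force: [0.4, -0.4, -0.7]
grip_width: 0.0541
```

```bash
python3 - <<'E'
from bench import r
from plan import *
o=r.get_obs();show(o)
plan(o,[.568,-.0463,.470],-.086,2)
E
```

```text
t 11.1 tcp [ 0.567  -0.0558  0.4735] yaw -0.089 zax [ 9.e-04 -8.e-04 -1.e+00] F [ 0.4 -0.4 -0.7] w 0.0541 q [ 0.38  0.28 -0.48  1.7   0.14  1.19 -0.23]
end [ 0.568  -0.0463  0.47  ] yaw -0.0861
"dp": [[0.001, -0.08, 0.029], [0.0, 0.0, 0.0]]
"twist": [[0.0003, -0.0005, -0.0014], [0.0, 0.0, 0.0]]
```

Call:
{"name": "apply_moves", "arguments": {"dp": [[0,-0.07,0],[0,0,0],[0,0,0],[0,0,0]], "twist": [[0,0,-0.001],[0,0,0],[0,0,0],[0,0,0]], "jaw": [255,255,255,255]}}

```text
clock: 11.5
tcp_pos: [0.5675, -0.0495, 0.4726]
orientation: [3.137, -0.141, -0.001]
contact_force: [0.4, 0.1, -1.2]
grip_width: 0.0541
```

```bash
python3 - <<'E'
from bench import r
from plan import *
o=r.get_obs();show(o)
plan(o,[.568,-.0463,.450],-.086,2)
E
```

```text
t 11.5 tcp [ 0.5675 -0.0495  0.4726] yaw -0.09 zax [-9.0e-04 -1.7e-03 -1.0e+00] F [ 0.4  0.1 -1.2] w 0.0541 q [ 0.37  0.29 -0.48  1.7   0.14  1.19 -0.24]
end [ 0.5681 -0.0463  0.45  ] yaw -0.0861
"dp": [[0.002, -0.027, 0.188], [0.0, 0.0, 0.0]]
"twist": [[0.0008, 0.0003, -0.0019], [0.0, 0.0, 0.0]]
```

Call:
{"name": "apply_moves", "arguments": {"dp": [[0.003,-0.035,0.05],[0.002,0,0.05],[0,0,0.04],[0,0,0],[0,0,0]], "twist": [[0.001,0,-0.002],[0,0,0],[0,0,0],[0,0,0],[0,0,0]], "jaw": [255,255,255,255,255]}}

```text
clock: 12.0
tcp_pos: [0.5684, -0.046, 0.4531]
orientation: [-3.138, 0.136, 0.004]
contact_force: [0.0, -0.0, -1.0]
grip_width: 0.0538
```

```bash
python3 snap.py j scene top wrist; python3 - <<'E'
from bench import r
from plan import *
from h import *
o=r.get_obs();show(o)
plan(o,[.568,-.0463,.440],-.086,2)
a=pickle.load(open('pics/scene_j.pkl','rb'))[1]['color'][130:230,215:315,::-1]
b=pickle.load(open('pics/top_j.pkl','rb'))[1]['color'][110:210,205:305,::-1]
cv2.imwrite('pics/cj.png',np.hstack([cv2.resize(x,(400,400),interpolation=cv2.INTER_CUBIC) for x in (a,b)]))
E
```

```text
t 12.15 tcp [ 0.5684 -0.046   0.4535] yaw -0.0869 zax [-2.1e-03  5.0e-04 -1.0e+00] F [-0.4 -0.5  0.1] w 0.0538 q [ 0.36  0.3  -0.48  1.73  0.15  1.15 -0.25]
t 12.15 tcp [ 0.5684 -0.046   0.4535] yaw -0.0869 zax [-2.1e-03  5.0e-04 -1.0e+00] F [-0.4 -0.5  0.1] w 0.0538 q [ 0.36  0.3  -0.48  1.73  0.15  1.15 -0.25]
end [ 0.568  -0.0463  0.44  ] yaw -0.0859
"dp": [[-0.003, 0.003, 0.112], [0.0, 0.0, 0.0]]
"twist": [[-0.0001, 0.001, -0.0005], [0.0, 0.0, 0.0]]
```

View pics/cj.png

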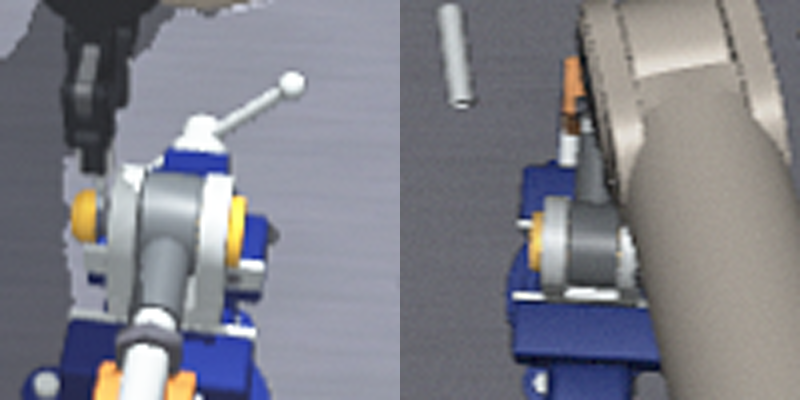

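View pics/wrist_j.png

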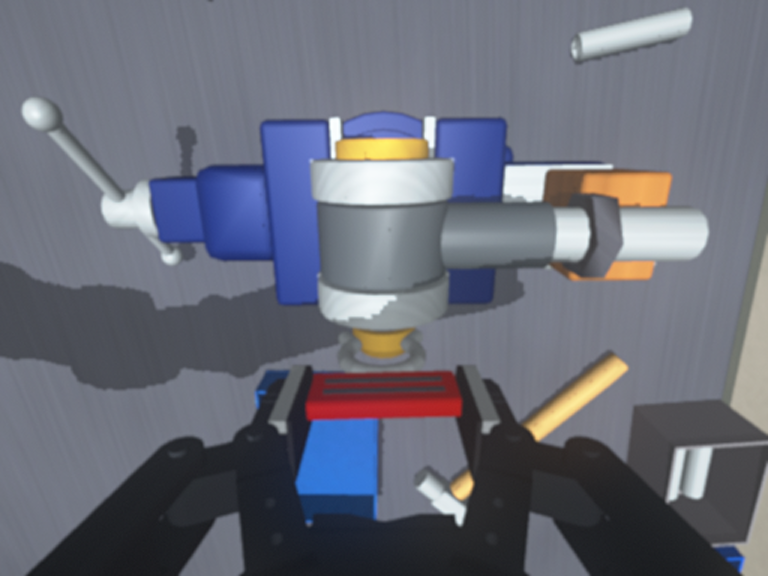

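```bash
python3 meas.py j | tail -1; python3 - <<'E'
from meas import *
import io,contextlib
with contextlib.redirect_stdout(io.StringIO()): o,P,T,ok,f=meas('j')
print(o['tcp_pos'])
# ear face edge and land x in tool frame
m=ok&(abs(T[...,0]+.0)<.012)&(P[...,2]>.238)&(P[...,2]<.25)&(P[...,1]<-.02)
q=T[m];print('ear edge tool y (want -.006)',np.percentile(q[:,1],[98,99.5,100]).round(4))
hsv=cv2.cvtColor(f['color'],cv2.COLOR_RGB2HSV).astype(int)
y=ok&(abs(hsv[...,0]-23)<7)&(hsv[...,1]>120)&(P[...,2]>.2)&(P[...,2]<.25)&(P[...,1]<-.03)&(abs(T[...,0])<.04)
q=T[y];print('land tool x,y',len(q),q[:,0].min(),q[:,0].max(),np.percentile(q[:,1],[1,99]))
for s in (-1,1):
    q=T[ok&(abs(T[...,2]-.2)<.006)&(T[...,0]*s>0.005)&(abs(T[...,0])<.03)&(abs(T[...,1])<.01)];print('wire',len(q),q.min(0).round(4),q.max(0).round(4))
E
```

```text
-0.067 0.2207 | -0.066 0.2214 | -0.065 0.2223 | -0.064 0.2226 | -0.063 0.2238 | -0.062 0.2241 | -0.061 0.2247 | -0.06 0.2256 | -0.059 0.2254 | -0.058 0.2251 | -0.057 0.2254 | -0.056 0.2253 | -0.055 0.2256 | -0.054 0.2251 | -0.053 0.2254 | -0.052 0.2252 | -0.051 0.2226 | -0.041 0.2423 | -0.04 0.2432 | -0.039 0.2435 | -0.038 0.2437 | -0.037 0.2435 | -0.036 0.2438 | -0.035 0.2436 | -0.034 0.2436 | -0.033 0.2436 | -0.032 0.2438 | -0.031 0.2438 | -0.03 0.2436 | 
[ 0.56838424 -0.04601238  0.45329433]
ear edge tool y (want -.006) [-0.0004  0.0014  0.003 ]
land tool x,y 441 -0.016276381879970058 0.013855372453407608 [0.0050232  0.01965739]
wire 105 [-0.0204 -0.0032  0.194 ] [-0.011   0.0031  0.2059]
wire 109 [ 0.0077 -0.0036  0.194 ] [0.0179 0.003  0.2057]
```

Call:
{"name": "apply_moves", "arguments": {"dp": [[-0.001,0.002,0.06],[0,0,0.05],[0,0,0.04],[0,0,0]], "twist": [[0,0.001,0],[0,0,0],[0,0,0],[0,0,0]], "jaw": [255,255,255,255]}}

```text
clock: 12.55
tcp_pos: [0.5682, -0.0463, 0.4341]
orientation: [-3.138, 0.137, -0.001]
contact_force: [-0.1, 0.9, 0.1]
grip_width: 0.054
```

```bash
python3 - <<'E'
from bench import r
from plan import *
o=r.get_obs();show(o)
plan(o,[.568,-.0463,.4265],-.086,2)
E
```

```text
t 12.55 tcp [ 0.5682 -0.0463  0.4341] yaw -0.0871 zax [ 8.e-04  1.e-04 -1.e+00] F [-0.1  0.9  0.1] w 0.054 q [ 0.36  0.32 -0.48  1.75  0.16  1.11 -0.26]
end [ 0.568  -0.0463  0.4265] yaw -0.086
"dp": [[-0.002, 0.0, 0.064], [0.0, 0.0, 0.0]]
"twist": [[-0.0001, -0.0004, -0.0005], [0.0, 0.0, 0.0]]
```

Call:
{"name": "apply_moves", "arguments": {"dp": [[-0.001,0,0.03],[0,0,0.03],[0,0,0.02]], "twist": [[0,0,0],[0,0,0],[0,0,0]], "jaw": [255,255,255]}}

```text
clock: 12.85
tcp_pos: [0.5686, -0.0462, 0.4245]
orientation: [-3.138, 0.137, -0.004]
contact_force: [0.1, -0.2, 6.2]
grip_width: 0.0543
```

Call:
{"name": "apply_moves", "arguments": {"dp": [[0,0,0.02],[0,0,0.02]], "twist": [[0,0,0],[0,0,0]], "jaw": [255,255]}}

```text
clock: 13.05
tcp_pos: [0.569, -0.0459, 0.4216]
orientation: [-3.139, 0.137, -0.007]
contact_force: [-3.7, 0.2, 6.4]
grip_width: 0.0541
```

Call:
{"name": "apply_moves", "arguments": {"dp": [[-0.008,0,0.03],[-0.004,0,0.03]], "twist": [[0,-0.002,0],[0,0,0]], "jaw": [255,255]}}

```text
clock: 13.25
tcp_pos: [0.5685, -0.0454, 0.4176]
orientation: [3.139, -0.137, 0.009]
contact_force: [-2.5, -0.1, 8.4]
grip_width: 0.0544
```

```bash
python3 snap.py k wrist; python3 - <<'E'
from meas import *
import io,contextlib
with contextlib.redirect_stdout(io.StringIO()): o,P,T,ok,f=meas('k')
hsv=cv2.cvtColor(f['color'],cv2.COLOR_RGB2HSV).astype(int);c=f['color'].astype(int)
red=(c[...,0]>100)&(c[...,0]-c[...,1]>80)&(c[...,0]-c[...,2]>80)&ok&(T[...,2]<.19)&(abs(T[...,1])<.03)
q=T[red];print('cliptop tool z',np.median(q[:,2]),'y',np.percentile(q[:,1],[1,99]),'world z',np.median(P[red][:,2]))
E
```

```text
t 13.3 tcp [ 0.5683 -0.0454  0.417 ] yaw -0.0871 zax [ 4.6e-03 -3.0e-04 -1.0e+00] F [-1.4  0.3  0.5] w 0.0538 q [ 0.35  0.33 -0.48  1.77  0.17  1.07 -0.27]Traceback (most recent call last):
  File "<stdin>", line 3, in <module>
  File "meas.py", line 15, in meas
    y0=np.percentile(q[:,1],[2,98]);print('land y',y0)
    return _quantile_unchecked(
        a, q, axis, out, overwrite_input, method, keepdims, weights)
    return _ureduce(a,
                    func=_quantile_ureduce_func,
    ...<5 lines>...
                    overwrite_input=overwrite_input,
                    method=method)
    r = func(a, **kwargs)
    result = _quantile(arr,
                       quantiles=q,
    ...<2 lines>...
                       out=out,
                       weights=wgt)
    slices_having_nans = np.isnan(arr[-1, ...])
                                  ~~~^^^^^^^^^
IndexError: index -1 is out of bounds for axis 0 with size 0
```

View pics/wrist_k.png

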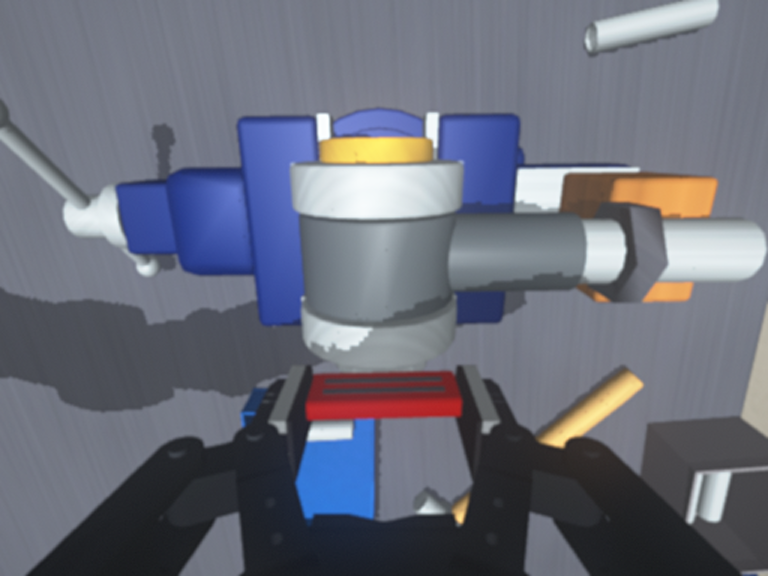

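Call:
{"name": "apply_moves", "arguments": {"dp": [[-0.002,0.006,0.025],[0,0.003,0.025],[0,0,0.02]], "twist": [[0,-0.002,0],[0,0,0],[0,0,0]], "jaw": [255,255,255]}}

```text
clock: 13.6
tcp_pos: [0.5684, -0.0459, 0.4103]
orientation: [-3.138, 0.137, -0.005]
contact_force: [-0.5, -0.6, -1.1]
grip_width: 0.0538
```

```bash
python3 - <<'E'
from bench import r
from plan import *
o=r.get_obs();show(o)
E
```

```text
t 13.6 tcp [ 0.5684 -0.0459  0.4103] yaw -0.087 zax [ 3.e-03  1.e-04 -1.e+00] F [-0.5 -0.6 -1.1] w 0.0538 q [ 0.35  0.34 -0.48  1.78  0.18  1.06 -0.27]
```

Call:
{"name": "apply_moves", "arguments": {"dp": [[0,0.003,0.02],[0,0,0.015]], "twist": [[0,-0.001,0],[0,0,0]], "jaw": [255,255]}}

```text
clock: 13.8
tcp_pos: [0.5681, -0.0464, 0.4046]
orientation: [-3.138, 0.136, 0.001]
contact_force: [-0.0, -0.3, 2.9]
grip_width: 0.0538
```

Call:
{"name": "apply_moves", "arguments": {"dp": [[0,0,0.015],[0,0,0.015]], "twist": [[0,0,0],[0,0,0]], "jaw": [255,255]}}

```text
clock: 14.0
tcp_pos: [0.5684, -0.0463, 0.404]
orientation: [3.138, -0.137, 0.0]
contact_force: [-7.8, -0.1, 18.8]
grip_width: 0.0542
```

The clip stops hard at TCP z 0.404 against 0.4055 expected. I'll ease off, let go and check.

Call:
{"name": "apply_moves", "arguments": {"dp": [[0,0,0],[0,0,-0.005],[0,0,0],[0,0,0],[0,0,0]], "twist": [[0,0,0],[0,0,0],[0,0,0],[0,0,0],[0,0,0]], "jaw": [255,255,55,55,55]}}

```text
clock: 14.5
tcp_pos: [0.5684, -0.0464, 0.4048]
orientation: [3.138, -0.137, 0.001]
contact_force: [-0.5, -0.8, -0.3]
grip_width: 0.0671
```

```bash
python3 snap.py l wrist
```

```text
t 14.55 tcp [ 0.5684 -0.0464  0.4047] yaw -0.0873 zax [ 2.e-04 -8.e-04 -1.e+00] F [-0.1  0.8 -0. ] w 0.0671 q [ 0.35  0.35 -0.47  1.79  0.18  1.05 -0.28]
```

View pics/wrist_l.png

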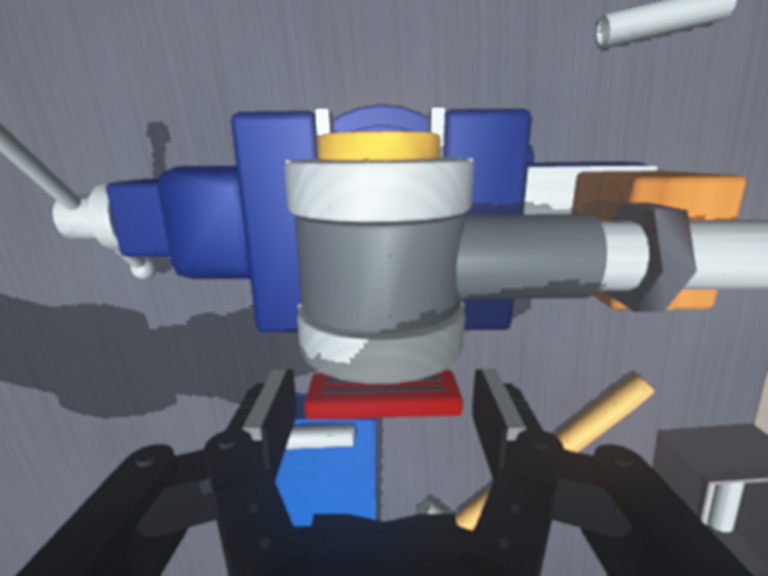

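Released: the clip's back stays put at (384,395) beside the ear. I'll retreat straight up, then away, and look from a distance.

Call:
{"name": "apply_moves", "arguments": {"dp": [[0,0,-0.1],[0,0,-0.2],[0,0,-0.3],[0,0.3,-0.3],[0,0.35,-0.1],[0,0.2,0],[0,0,0],[0,0,0]], "twist": [[0,0,0],[0,0,0],[0,0,0],[0,0,0],[0,0,0],[0,0,0],[0,0,0],[0,0,0]], "jaw": [55,55,0,0,0,0,0,0]}}

```text
clock: 15.35
tcp_pos: [0.5597, -0.1483, 0.5355]
orientation: [3.138, -0.13, 0.009]
contact_force: [0.6, -0.4, 0.1]
grip_width: 0.0855
```

```bash
python3 snap.py m wrist scene; python3 - <<'E'
from h import *
o,f=pickle.load(open('pics/wrist_m.pkl','rb'));P=cloudw(f,o);c=f['color'].astype(int);ok=f['z_map']>0
red=(c[...,0]>100)&(c[...,0]-c[...,1]>80)&(c[...,0]-c[...,2]>80)&ok&(P[...,2]>.2)&(abs(P[...,1])<.15)&(abs(P[...,0]-.57)<.05)
q=P[red];zt=np.percentile(q[:,2],90);t=q[q[:,2]>zt-.004];print(len(q),zt,t.mean(0),cv2.minAreaRect((t[:,:2]*1000).astype(np.float32)))
# height along x: tilt check
print(np.polyfit(t[:,0],t[:,2],1))
a=pickle.load(open('pics/scene_m.pkl','rb'))[1]['color'][140:240,215:315,::-1]
b=f['color'][:,:,::-1];v,u=np.argwhere(red).mean(0).astype(int);b=b[max(0,v-60):v+60,max(0,u-60):u+60]
cv2.imwrite('pics/cm.png',np.hstack([cv2.resize(x,(400,400),interpolation=cv2.INTER_CUBIC) for x in (a,b)]))
E
```

```text
t 15.45 tcp [ 0.5598 -0.1477  0.5349] yaw -0.0812 zax [ 0.0048 -0.0012 -1.    ] F [ 0.2  0.3 -0.3] w 0.0854 q [ 0.5   0.25 -0.43  1.6   0.11  1.31 -0.03]
655 0.25102245370851417 [ 0.56818799 -0.04927501  0.25375093] ((564.6031494140625, -92.09767150878906), (97.1082534790039, 54.76254653930664), 85.3868179321289)
[0.09714993 0.19855151]
```

View pics/cm.png

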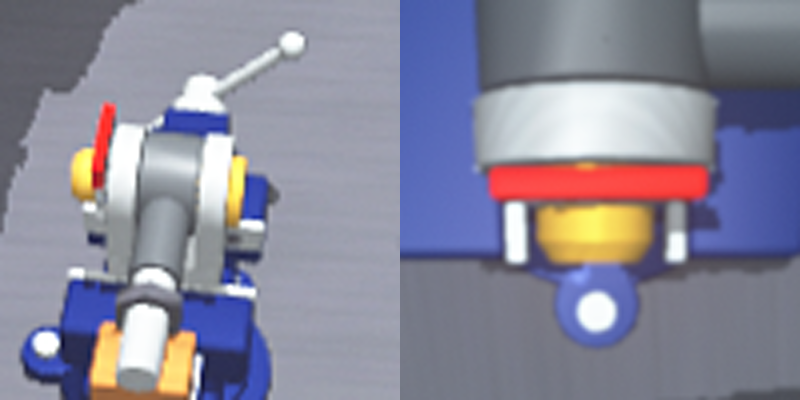

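```bash
python3 - <<'E'
from h import *
o,f=pickle.load(open('pics/wrist_m.pkl','rb'));P=cloudw(f,o);c=f['color'].astype(int);ok=f['z_map']>0
red=(c[...,0]>100)&(c[...,0]-c[...,1]>80)&(c[...,0]-c[...,2]>80)&ok&(abs(P[...,2]-.25)<.005)&(abs(P[...,1]+.046)<.02)&(abs(P[...,0]-.57)<.05)
t=P[red];print(len(t),np.median(t,0).round(4),cv2.minAreaRect((t[:,:2]*1000).astype(np.float32)))
d=t[:,:2]-t[:,:2].mean(0);w,V=np.linalg.eigh(d.T@d);print('yaw',np.arctan(V[1,1]/V[0,1]),'tilt',np.polyfit(t[:,0],t[:,2],1)[0],np.polyfit(t[:,1],t[:,2],1)[0])
hsv=cv2.cvtColor(f['color'],cv2.COLOR_RGB2HSV).astype(int)
y=ok&(abs(hsv[...,0]-23)<7)&(hsv[...,1]>120)&(P[...,2]>.19)&(P[...,2]<.235)&(P[...,1]<-.05)&(P[...,1]>-.07)&(abs(P[...,0]-.57)<.04)
s=P[y];s2=s[s[:,1]>-.061];x=np.linalg.lstsq(np.c_[2*s2[:,0],2*s2[:,2],np.ones(len(s2))],(s2[:,[0,2]]**2).sum(1),rcond=None)[0];print('pin c',x[:2],'y',np.percentile(s[:,1],[1,99]),'zmax',s[:,2].max())
h=ok&(abs(hsv[...,0]-23)<7)&(hsv[...,1]>120)&(P[...,2]>.19)&(P[...,2]<.24)&(P[...,1]>.02)&(P[...,1]<.1)&(abs(P[...,0]-.57)<.04)
print('head y',h.sum(),np.percentile(P[h][:,1],[1,99]) if h.any() else '')
E
```

```text
641 [ 0.5681 -0.0473  0.2498] ((568.3258666992188, -47.29868698120117), (7.204316139221191, 54.97732925415039), 85.38334655761719)
yaw -0.07934817921660625 tilt -0.028554478657775446 0.14676725801961718
pin c [0.56633153 0.20900058] y [-0.06590478 -0.05124164] zmax 0.2271199381427737
head y 0
```

```bash
python3 - <<'E'
from bench import r
from plan import *
show(r.get_obs());print(r.hand_in())
E
```

```text
t 15.45 tcp [ 0.5598 -0.1477  0.5349] yaw -0.0812 zax [ 0.0048 -0.0012 -1.    ] F [ 0.2  0.3 -0.3] w 0.0854 q [ 0.5   0.25 -0.43  1.6   0.11  1.31 -0.03]
the job is handed in; nothing more can be done
None
```

I pushed the pin home, took the smallest red-backed clip from the rail, pressed it onto the groove and let go. The job was handed in at 15.5 s, with no verdict reported.

- **Pin:** I pushed with closed fingers until it stopped moving, at about 10 N. The groove then measured about 2 mm clear of the ear, against 1.5 mm stated. The last view shows the pin's nose end has not moved since. The head was out of that view, but looks flush with the ear in the scene picture.
- **Clip:** It gave way and then stopped hard at TCP height 0.404 m, against 0.4055 m expected. The highest wrist force I read was 19 N.
- **Last checks on the clip:**
  - Its yaw agrees with the pin's within about 0.01 rad.
  - The top of its back is at 0.2498 m, against 0.251 m expected.
  - Its back sits about 1 mm to one side of the pin's axis, which fits a slight tilt of 0.03 rad.
- **A check that disagreed:** A fit across the 8 mm thickness of the back gave a lean of 0.15 rad. I took this as depth noise at the edges, because the groove leaves no room for that much lean, and I did not check it another way.
- **Other things on the bench:** I kept clear of all of them, and the gripper was open and clear of everything at hand-in.

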